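Get the small bottle out of the blocked drawer

ROBOT

A 6-joint arm with a two-finger parallel gripper is mounted at the origin on a cart in front of the work surface, level with it; the furniture and walls round the work are solid. World frame = base frame: x ahead of the robot, y to its left, z up, the work surface at z = 0. Lengths are in m, angles in degrees, forces in N, time in s.
With the tool pointing down it reaches from about 0.35 to 0.95 m from the base axis. Payload 17.4 kg.
Tool frame: the origin (TCP) lies on the mounting face of the last link; the fingertips stand 186 mm ahead of it and the grasp point (between the pads) lies 167 mm ahead of it (manip.hold_point_z is the distance from the TCP to the grasp point, in m); y points along the fingers, z is the direction in which the jaws open and shut, and the axes are right-handed (so a half turn about y gives the same grasp; the last joint's range is limited). The gripper opens to 93 mm and grips with 3 to 60 N. Pads are 15 mm wide; open, the fingers measure 128 mm over their backs; the gripper's body (75 mm by 188 mm) begins 65 mm behind the grasp point.
Start: joints at [69.339, 6.646, 82.598, -0, 90.757, -2.166], TCP at [0.214, 0.64, 0.405] pointing down, gripper open.
Joint ranges: [-162.19, 162.19], [-47.58, 125.68], [4.15, 143.07], [-65.23, 245.23], [0.69, 171.88], [-170.13, 170.13]. Speed limits (degrees/s): [108.29, 108.29, 127.2, 180, 180, 180].

INTERFACE

Orientations are given as [roll, pitch, yaw] about the fixed x, y, z axes, in that order (R = Rz(yaw) Ry(pitch) Rx(roll)).
In Python, from rig import manip, vision, sign_off gives the robot as it stands.
- The arm moves only by the shell command python3 -m jog 'ROWS' [FORCE]. ROWS is JSON, a list of rows, each an object of numbers: "fingers": the opening, from -1 (shut) to 1 (fully open); "tx", "ty", "tz": the shift along the tool's x, y, z in cm; "wx", "wy", "wz": the turn, a rotation vector about the tool's x, y, z in degrees. A call has 1 to 8 rows; each row shifts and turns the commanded pose from where the row before left it, along the tool's axes as they then stand; what a row does not reach is not made up. A row lasts 1/8 s, in which the tool goes at most 62.5 mm and 10.7 degrees, less where a joint would pass 70% of its speed; a pose out of reach is approached as far as the arm can. A call with a gripper value outside its range is refused whole. The fingers move at their own pace and stop on an object; FORCE is the grip in N (left out, the last holds). Time passes only in rows, so rows that do not move let the fingers close. It gives the time, the measured TCP pose, the force and the opening at its end, in the units of the state.
- manip.observe(): the state, without advancing time (a new reading comes with each control period).
- vision.camera(name): name is "scene" or "side" or "wrist"; returns the picture (384x512x3 uint8, red, green, blue); there is no depth.
- vision.get_calibration(name): a dict with "K" (3x3 intrinsics, pixels), "k1" (the pictures are not rectified: a ray, as slopes to the right and down, at radius r is drawn at 1 + k1 r^2 times it, then the intrinsics apply), "origin" and "orientation" of the camera in the world. Camera axes: x right, y up, looking along -z (the intrinsics and any distortion apply to the point x, -y, -z); pixel columns grow to the right and rows downward; lengths in m; the calibration is good to about 2 mm. A picture is of the moment at which its call begins: read the wrist's pose just before it. get_calibration takes no time and is no camera call; for the wrist camera it gives the pose at the moment of the call.
- sign_off(): hands the job in, once; it reports no verdict.
The state is a dict: "time": time; "joint_pos": joint angles; "qvel": joint speeds; "effort": joint torques, N m; "ee_pos": TCP position; "tcp_rot": TCP orientation; "force": force on the tool from outside, world axes, zero at the start; "torque": the same for the moment, N m; "finger_gap": finger opening in m.
Only numpy, scipy, OpenCV 4.12 (cv2) and the standard library are available. Lean on these libraries where they do the work, as an engineer would, in place of code of your own. Each camera call takes 0.05 s, during which the arm holds its last target.

TASK

The small necked bottle in the white drawer unit is needed on the grey medicine tray, but a big white jar and a tall bottle stand in the drawer's way: first stand both upright on the bench to the side, clear of the drawer, then open it and stand the small bottle in the tray's empty well. Leave the blister strip in the drawer, push the drawer fully shut, and put the big jar and the tall bottle back upright, each on the very spot where it stood, without disturbing the dose cup or the steel swab box.

Things in the scene. Friction and masses are not known exactly. Their poses are not given: they have to be found in the camera images.
- unit: white drawer unit, fixed, 160 (x) x 180 (y) x 92 high, origin at the centre of its underside on the bench; front faces its -x (80 mm from origin). A clear panel closes its top: the drawer can be looked into from above but reached into only when open. Open, the drawer reaches 210 mm (its knob 247 mm) from the origin and 90 mm to either side.
- unit_drawer (a joint): drawer travel to -x of the unit, m: 0 shut, 0.13 open (stop); starts up to 10 mm ajar; about 1.5 N friction, stays where left. Inside: floor 15 mm above the bench, sides up to 60, front wall up to 85, a middle divider up to 50 between a left and a right half, each 77 wide; when shut the inside runs from 74 mm before to 63 mm behind the unit's origin.
- drawer_knob (a point): centre of the drawer's steel knob, a cylinder 20 mm thick and 30 mm long that sticks straight out of the drawer front along -x of the unit; this point lies 22 mm before the front, 50 mm above the bench; axes as the unit's. Best pinched from above, across the unit's y.
- small_bottle: the wanted one: small white tablet bottle with a green band, neck and screw cap, 38 mm diameter to 52 mm high, cap 34 mm, 68 mm high in all; origin at the centre of its underside, z up its axis. It stands in one half of the drawer about 15 mm in front of the unit's origin (shut).
- blister: silver blister strip, 38 x 90 x 5 mm, lying in the other half of the drawer; stays there. Origin at the centre of its underside.
- big_jar: big white screw jar standing in front of the drawer, 59 mm diameter, lid 62 mm diameter (the top 27 mm or so), 84 mm high, about 0.12 kg; origin at the centre of its underside, z up its axis.
- tall_bottle: tall white tablet bottle with a blue band, neck and screw cap, standing in front of the drawer, 46 mm diameter, 88 mm high, about 0.1 kg; origin at the centre of its underside, z up its axis.
- tray_well (a point): centre of the mouth of the empty well (50 mm diameter, 14 mm deep; mouth 22 mm, floor 8 mm above the bench) in the fixed grey tray, 153 (x) x 89 (y), edge 25 mm high. The well lies 33 mm from the tray's centre toward -x of this frame (x along the tray), the cup's well 33 mm toward +x. The bench before the tray is free as far as its front edge at x = 0.35.
- dose_cup: clear open dose cup with tablets standing in the other well of the tray, 62 mm diameter at the rim, 61 mm high; origin at the centre of its underside. Leave alone.
- swab_box: closed stainless box, 71 (x) x 109 (y) x 37 mm, on the bench on the other side of the drawer unit than the tray; origin at the centre of its underside. Leave alone. The bench between it and the front edge (x = 0.35) is free.

How it is judged (in metres and radians):
On the way, in this order (a step that is already met when the one before it is completed fails the run):
1. the big jar and the tall bottle stand on the bench, upright, clear of the drawer's way, and the drawer is not yet pulled out ((y of big_jar in the frame of unit above 0.12 m or y of big_jar in the frame of unit below -0.12 m or x of big_jar in the frame of unit below -0.27 m) and (y of tall_bottle in the frame of unit above 0.112 m or y of tall_bottle in the frame of unit below -0.112 m or x of tall_bottle in the frame of unit below -0.265 m) and height (world z) of each of big_jar, tall_bottle below 0.03 m and angle between each of big_jar, tall_bottle's own z axis and vertical below 0.15 rad and contact force between the fingers and big_jar below 0.2 N and contact force between the fingers and tall_bottle below 0.2 N and value of joint unit_drawer below 0.03 m), for 0.1 s.
2. the drawer is pulled well open (value of joint unit_drawer above 0.08 m), for 0.1 s.
3. the small bottle stands released in the empty well of the tray (horizontal distance between small_bottle and tray_well below 0.01 m and height (world z) of small_bottle below 0.013 m and angle between small_bottle's own z axis and vertical below 0.12 rad and contact force between the fingers and small_bottle below 0.2 N), for 0.2 s.
At the end, for the whole second after the job is handed in: Small bottle upright in the tray's empty well (within 10 mm of its centre, on its floor); drawer shut to 6 mm, blister strip in it; big jar and tall bottle upright, each within 15 mm of its start; dose cup within 15 mm, swab box within 20 mm of theirs; all released and at rest (horizontal distance between small_bottle and tray_well below 0.01 m and height (world z) of small_bottle below 0.013 m and angle between each of small_bottle, big_jar, tall_bottle's own z axis and vertical below 0.12 rad and linear speed of each of small_bottle, big_jar, tall_bottle below 0.02 m/s and value of joint unit_drawer below 0.006 m and distance of each of big_jar, tall_bottle, dose_cup from where it was at the start of the episode below 0.015 m and horizontal distance between blister and unit below 0.08 m and height (world z) of blister below 0.03 m and angle between dose_cup's own z axis and vertical below 0.15 rad and distance of swab_box from where it was at the start of the episode below 0.02 m); the robot touches nothing.
It fails at once if one of the jars or bottles, or the dose cup, is tipped over (angle between any of big_jar, tall_bottle, small_bottle's own z axis and vertical above 0.8 rad or angle between dose_cup's own z axis and vertical above 0.6 rad).
It also fails if it takes over 144 s, if anything falls off the work surface, if the arm or the gripper's body presses on something with over 40 N, if the wrist force passes 120 N, or if a joint passes its speed limit or range.

## Working session

There is one attempt and no reset: what is moved stays moved. The work goes in short steps, Python scripts to look and compute and a shell command to move; the robot and the scene stay as the last step left them, time stands still between calls to the robot, and variables do not carry over. Pictures are saved under pics/ and viewed, and the job is handed in when it is done.

```bash
ls; mkdir -p pics
python3 - <<'E'
from rig import manip, vision
import cv2
print(manip.observe())
for n in ("scene","side","wrist"):
    c=vision.get_calibration(n); print(n,c)
    im=vision.camera(n); cv2.imwrite(f"pics/a_{n}.png",cv2.cvtColor(im,cv2.COLOR_RGB2BGR))
E
```

```text
pics
{'time': 0.0, 'joint_pos': array([ 6.93402492e+01,  6.67479786e+00,  8.26348284e+01,  7.50715907e-04,
        9.07553365e+01, -2.16564650e+00]), 'qvel': array([-0.09133173,  0.05053212, -0.03614457, -0.02760852, -0.0140003 ,
        0.08317946]), 'effort': array([-3.04462024e-03, -7.21235347e+01, -6.22640491e+01,  7.77478097e-02,
        2.35494599e-02, -1.33829253e-04]), 'ee_pos': array([0.21412685, 0.64015601, 0.40400707]), 'tcp_rot': array([-9.00648880e+01,  3.20498251e-03, -1.84940967e+01]), 'force': array([0.1174566 , 0.5392848 , 0.09797377]), 'torque': array([-0.01821525, -0.03799776, -0.02629481]), 'finger_gap': 0.0925051386838288}
scene {'K': array([[371.1016031 ,   0.        , 251.76755136],
       [  0.        , 371.1016031 , 195.74626172],
       [  0.        ,   0.        ,   1.        ]]), 'k1': 0.013393529628634816, 'origin': array([ 0.13010519, -0.34189843,  0.72850262]), 'orientation': array([ 39.69743434,  -0.86735064, -57.06684104])}
side {'K': array([[481.47640454,   0.        , 256.58548577],
       [  0.        , 481.47640454, 186.87999157],
       [  0.        ,   0.        ,   1.        ]]), 'k1': 0.02722433461330699, 'origin': array([ 0.17263496, -0.76644784,  0.70845781]), 'orientation': array([ 52.23906002,   0.06221844, -29.44944097])}
wrist {'K': array([[275.31581063,   0.        , 258.64642528],
       [  0.        , 275.31581063, 188.51661336],
       [  0.        ,   0.        ,   1.        ]]), 'k1': 0.0099340160991419, 'origin': array([0.14757129, 0.66249127, 0.38369515]), 'orientation': array([-1.47226437e+01,  5.74544138e-02,  7.14796725e+01])}
```

View pics/a_scene.png

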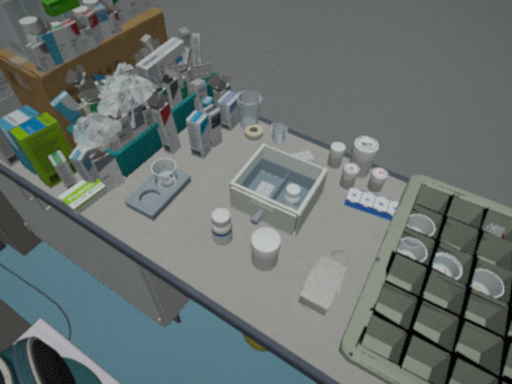

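View pics/a_side.png

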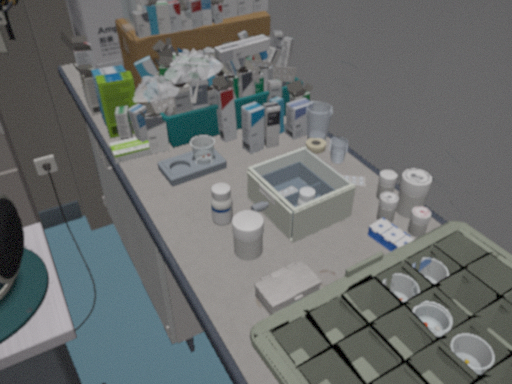

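View pics/a_wrist.png

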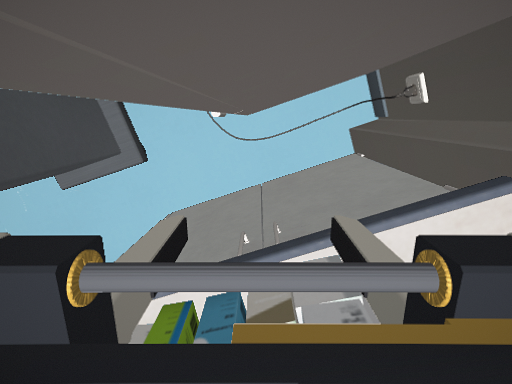

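The scene view shows the drawer unit at about (280,187), the tall bottle at (221,224), the jar at (265,247), the tray at (158,190) and the swab box at (323,283). The wrist camera faces away from the work. I'll enlarge the scene and side views next.

```bash
cat > h.py <<'E'
import numpy as np, cv2
from scipy.spatial.transform import Rotation as R
from scipy.optimize import least_squares
from rig import manip, vision
def Rm(o): return R.from_euler('xyz',o,degrees=True).as_matrix()
def ray(c,px):
    K=c['K'];k=c['k1']
    d=np.array([(px[0]-K[0,2])/K[0,0],(px[1]-K[1,2])/K[1,1]]);u=d.copy()
    for _ in range(20): u=d/(1+k*(u@u))
    v=Rm(c['orientation'])@np.array([u[0],-u[1],-1]); return np.array(c['origin']),v/np.linalg.norm(v)
def proj(c,P):
    P=np.atleast_2d(P); q=(P-np.array(c['origin']))@Rm(c['orientation'])
    u=np.c_[q[:,0]/-q[:,2],-q[:,1]/-q[:,2]]; u=u*(1+c['k1']*(u**2).sum(1,keepdims=True))
    return u*np.array([c['K'][0,0],c['K'][1,1]])+np.array([c['K'][0,2],c['K'][1,2]])
def onz(c,px,z):
    o,v=ray(c,px); return o+v*(z-o[2])/v[2]
def tri(*cp):
    A=np.zeros((3,3));b=np.zeros(3);rs=[]
    for c,px in cp:
        o,v=ray(c,px);M=np.eye(3)-np.outer(v,v);A+=M;b+=M@o;rs.append((o,M))
    p=np.linalg.solve(A,b); return p,[round(1000*np.linalg.norm(M@(p-o)),1) for o,M in rs]
def crop(src,dst,x0,y0,w,h,s):
    im=cv2.imread(src)[y0:y0+h,x0:x0+w]
    im=cv2.resize(im,None,fx=s,fy=s,interpolation=cv2.INTER_CUBIC)
    for x in range((x0+9)//10*10,x0+w,10):
        cv2.putText(im,str(x),(int((x-x0+.5)*s),9),0,.33,(0,0,255),1); cv2.line(im,(int((x-x0+.5)*s),10),(int((x-x0+.5)*s),14),(0,0,255),1)
    for y in range((y0+9)//10*10,y0+h,10):
        cv2.putText(im,str(y),(0,int((y-y0+.5)*s)+3),0,.33,(0,0,255),1); cv2.line(im,(22,int((y-y0+.5)*s)),(26,int((y-y0+.5)*s)),(0,0,255),1)
    cv2.imwrite(dst,im)
E
python3 - <<'E'
from h import *
crop('pics/a_scene.png','pics/b_scene.png',195,135,145,110,5)
crop('pics/a_scene.png','pics/b_scene2.png',195,195,160,120,5)
crop('pics/a_scene.png','pics/b_scene3.png',115,145,90,80,6)
crop('pics/a_side.png','pics/b_side.png',235,135,130,110,6)
crop('pics/a_side.png','pics/b_side2.png',200,170,145,120,5)
crop('pics/a_side.png','pics/b_side3.png',150,125,90,70,7)
E
```

```text
(no output)
```

View pics/b_scene.png

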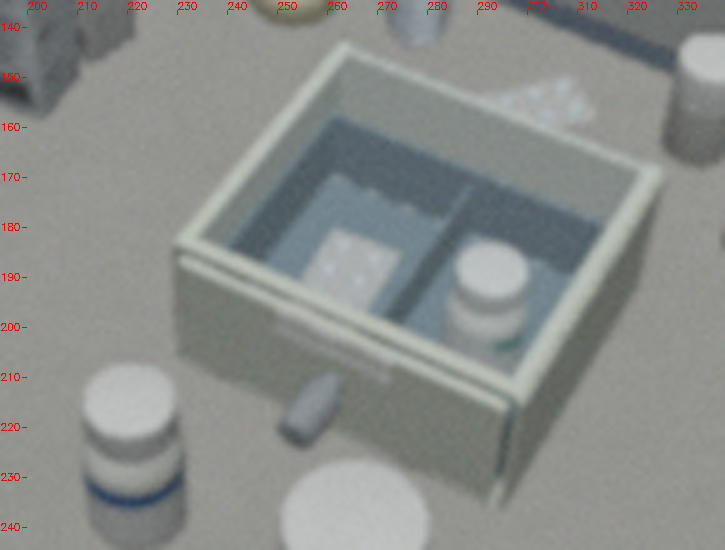

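View pics/b_scene2.png

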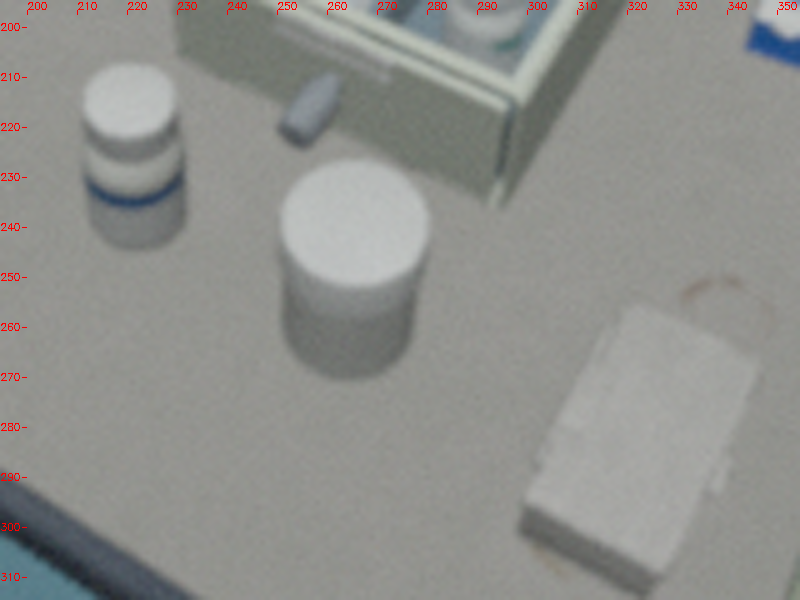

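View pics/b_scene3.png

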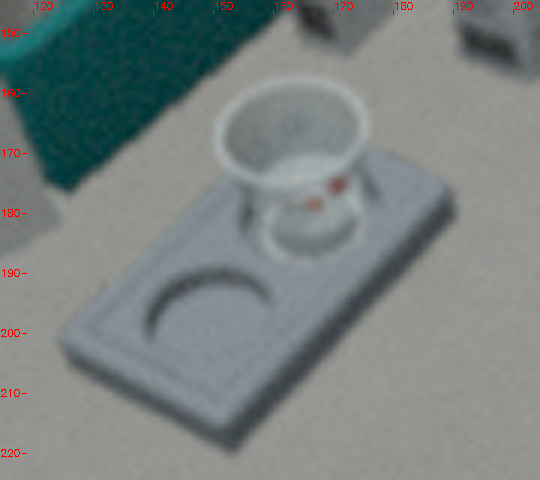

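View pics/b_side.png

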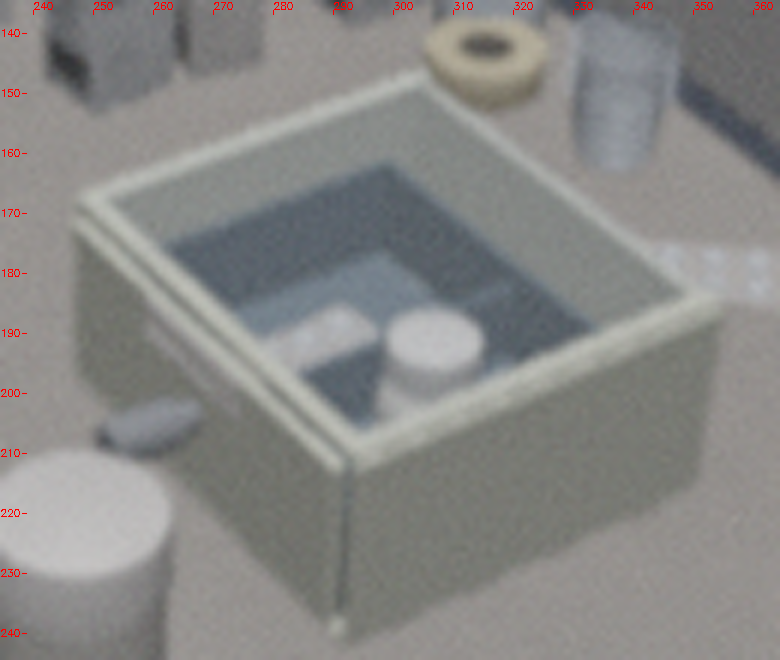

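View pics/b_side2.png

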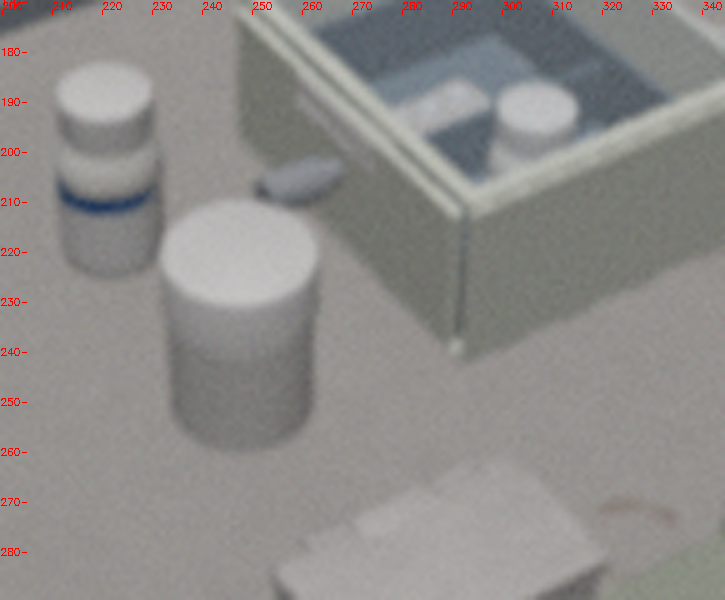

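View pics/b_side3.png

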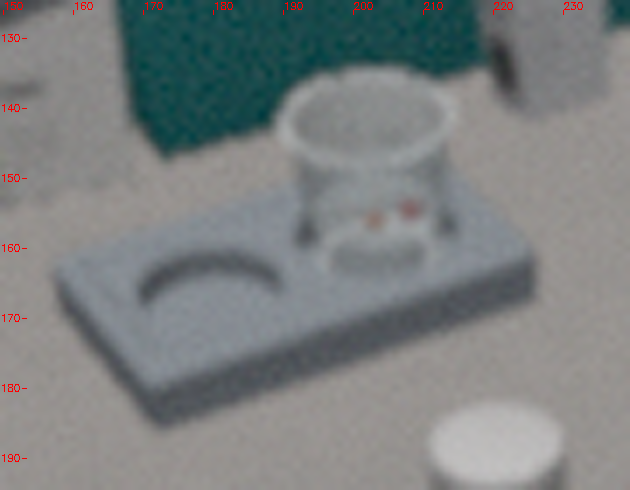

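Run:
```python
from h import *
S=vision.get_calibration('scene');D=vision.get_calibration('side')
for n,a,b in [('jar top',(265.6,239),(247.6,220.2)),('tall top',(220.6,215.2),(220.6,188.2)),('small top',(292.8,188.8),(306.9,191.6)),('knob tip',(254,220.6),(252.1,206.8)),('well',(149.9,197.1),(179.6,166)),
 ('trayL',(124.9,200.9),(157.4,163.1)),('trayF',(153.4,217.4),(171.7,180.5)),('trayR',(190.4,177.1),(226.3,161.4)),('cuprim',(163.2,166.2),(201.9,141.7))]:
    p,r=tri((S,a),(D,b)); print(n,p.round(4),r)
obs={'S':[(264,143.6),(326.6,169),(230.2,183.2),(298.6,212.6)],'D':[(304.2,147.1),(354.2,184.6),(247.9,167.9),(294.6,210.4)]}
loc=np.array([[80,90],[80,-90],[-80,90],[-80,-90]])/1000.
def f(p):
    c,s=np.cos(p[2]),np.sin(p[2]);P=np.c_[loc@np.array([[c,s],[-s,c]])+p[:2],np.full(4,.092+p[3])]
    return np.r_[proj(S,P)-obs['S'],proj(D,P)-obs['D']].ravel()
r=least_squares(f,[.6,0,0,0]);print('unit',r.x,np.degrees(r.x[2]));print(r.fun.round(1))
U=r.x;c,s=np.cos(U[2]),np.sin(U[2])
for n,q in [('front edge L scn',onz(S,(230.2,186.2),.085)),('front R scn',onz(S,(295.6,215.6),.085))]:
    d=q[:2]-U[:2];print(n,d@[c,s],d@[-s,c])
for q in [(320.6,256.2),(346,268.2),(299,296.6),(325.6,309.6)]: print('swab',onz(S,q,.037).round(3))
```

```text
jar top [ 0.503  -0.1456  0.0825] [np.float64(0.9), np.float64(0.9)]
tall top [ 0.4986 -0.0348  0.0878] [np.float64(0.5), np.float64(0.5)]
small top [ 0.6562 -0.1253  0.0801] [np.float64(0.9), np.float64(0.9)]
knob tip [ 0.5423 -0.0924  0.0612] [np.float64(0.8), np.float64(0.8)]
well [0.485  0.1732 0.022 ] [np.float64(1.0), np.float64(1.0)]
trayL [0.444  0.2179 0.018 ] [np.float64(1.6), np.float64(1.6)]
trayF [0.4438 0.1225 0.0248] [np.float64(0.1), np.float64(0.1)]
trayR [0.5929 0.1332 0.0222] [np.float64(0.0), np.float64(0.0)]
cuprim [0.5519 0.1794 0.0688] [np.float64(1.5), np.float64(1.5)]
unit [ 0.66982875 -0.07928254  0.05072926 -0.00625836] 2.9065722994857497
[-2.3 -0.9  0.5 -0.2 -2.  -0.3 -0.1  2.1  1.  -1.   2.2  0.6 -0.3 -0.8
  0.6  1.2]
front edge L scn -0.08557223852882628 0.08092691007868832
front R scn -0.08475530928387902 -0.08539887547702973
swab [ 0.558 -0.252  0.037]
swab [ 0.562 -0.31   0.037]
swab [ 0.452 -0.257  0.037]
swab [ 0.457 -0.313  0.037]
```

```bash
python3 -m jog '[{"wy":-9.25},{"wy":-9.25},{"tz":-5.5},{"tz":-6},{"tz":-6},{"tz":-6},{"tz":-6},{"tz":-4,"tx":4}]'; python3 -m jog '[{"tz":-4,"tx":4.5},{"tz":-4,"tx":5},{"tz":-4,"tx":5},{"tz":-4,"tx":5},{"tz":-4,"tx":5},{"tz":-4,"tx":4},{"tz":-4,"tx":3},{"tz":-4}]'; python3 -m jog '[{},{}]'
```

```text
invalid input at $[0]: expected keys fingers, tx, ty, tz, wx, wy, wz
invalid input at $[0]: expected keys fingers, tx, ty, tz, wx, wy, wz
invalid input at $[0]: expected keys fingers, tx, ty, tz, wx, wy, wz
```

```bash
python3 -m jog '[{"fingers":1,"tx":0,"ty":0,"tz":0,"wx":0,"wy":-9.25,"wz":0},{"fingers":1,"tx":0,"ty":0,"tz":0,"wx":0,"wy":-9.25,"wz":0},{"fingers":1,"tx":0,"ty":0,"tz":-5.5,"wx":0,"wy":0,"wz":0},{"fingers":1,"tx":0,"ty":0,"tz":-6,"wx":0,"wy":0,"wz":0},{"fingers":1,"tx":0,"ty":0,"tz":-6,"wx":0,"wy":0,"wz":0},{"fingers":1,"tx":0,"ty":0,"tz":-6,"wx":0,"wy":0,"wz":0},{"fingers":1,"tx":0,"ty":0,"tz":-6,"wx":0,"wy":0,"wz":0},{"fingers":1,"tx":3,"ty":0,"tz":-5,"wx":0,"wy":0,"wz":0}]'
```

```text
time: 1.15
ee_pos: [0.2431, 0.2933, 0.4049]
tcp_rot: [-89.9, -0.0, 0.1]
force: [1.7, 0.3, -0.7]
finger_gap: 0.0932
```

```bash
python3 -m jog '[{"fingers":1,"tx":5,"ty":0,"tz":-3,"wx":0,"wy":0,"wz":0},{"fingers":1,"tx":5,"ty":0,"tz":-3.5,"wx":0,"wy":0,"wz":0},{"fingers":1,"tx":5,"ty":0,"tz":-3.5,"wx":0,"wy":0,"wz":0},{"fingers":1,"tx":5,"ty":0,"tz":-3.5,"wx":0,"wy":0,"wz":0},{"fingers":1,"tx":4.5,"ty":0,"tz":-4,"wx":0,"wy":0,"wz":0},{"fingers":1,"tx":4.5,"ty":0,"tz":-4,"wx":0,"wy":0,"wz":0},{"fingers":1,"tx":3.5,"ty":0,"tz":-4,"wx":0,"wy":0,"wz":0},{"fingers":1,"tx":0,"ty":0,"tz":-4,"wx":0,"wy":0,"wz":0}]';python3 -m jog '[{"fingers":1,"tx":0,"ty":0,"tz":-4,"wx":0,"wy":0,"wz":0},{"fingers":1,"tx":0,"ty":0,"tz":-2,"wx":0,"wy":-3,"wz":0},{"fingers":1,"tx":0,"ty":0,"tz":0,"wx":0,"wy":0,"wz":0},{"fingers":1,"tx":0,"ty":0,"tz":0,"wx":0,"wy":0,"wz":0}]'
python3 - <<'E'
from h import *
c=vision.get_calibration('wrist');im=vision.camera('wrist');np.save('c1.npy',c,allow_pickle=True);print(c['origin'],c['orientation'])
cv2.imwrite('pics/c1.png',im[:,:,::-1]);cv2.imwrite('pics/c1b.png',cv2.resize(im[:,:,::-1],(800,600),interpolation=cv2.INTER_CUBIC))
E
```

```text
time: 2.15
ee_pos: [0.5707, -0.0016, 0.4036]
tcp_rot: [-90.0, 0.1, -0.0]
force: [-0.4, -0.6, -0.5]
finger_gap: 0.0931
time: 2.65
ee_pos: [0.5692, -0.0593, 0.4047]
tcp_rot: [-90.0, 0.0, 3.0]
force: [0.3, -0.1, 0.4]
finger_gap: 0.0928
[ 0.49909124 -0.06286871  0.3842613 ] [-1.47161409e+01 -1.33601456e-02  9.29337730e+01]
```

View pics/c1b.png

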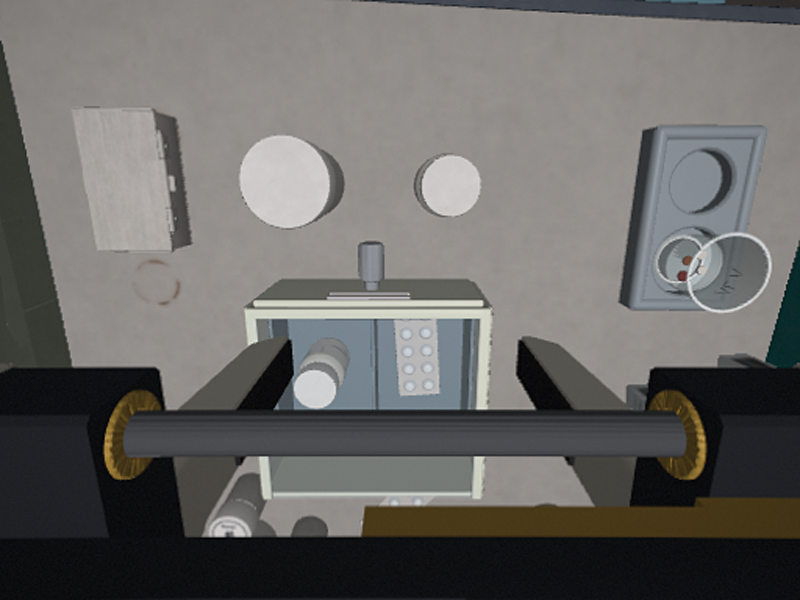

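The wrist picture (at 800 px) is sharp. It shows the jar lid centre at (285,182), the tall cap at (449,185), the small cap at (316,388), the knob at (371,243–282), the well mouth at (701,181) and the swab box at (130,180).

Run:
```python
from h import *
c=np.load('c1.npy',allow_pickle=True).item()
S=vision.get_calibration('scene');D=vision.get_calibration('side')
k=lambda u,v:(u*.64-.18,v*.64-.18)
P={'jar':((285,182),.084,(265.6,239),(247.6,220.2)),'tall':((449,185),.088,(220.6,215.2),(220.6,188.2)),'small':((316,388),.083,(292.8,188.8),(306.9,191.6)),'knobtip':((371,243),.06,(254,220.6),(252.1,206.8)),'well':((701,181),.022,(149.9,197.1),(179.6,166)),'cuprim':((729,272),.069,(163.2,166.2),(201.9,141.7))}
for n,(w,z,a,b) in P.items():
    p,r=tri((c,k(*w)),(S,a),(D,b)); print(n,'plane',onz(c,k(*w),z).round(4),'tri',p.round(4),r)
for n,w,z in [('knobL',(358,255),.05),('knobR',(384,255),.05),('FL',(247,309),.092),('FR',(492,309),.092),('BL',(264,497),.092),('BR',(482,497),.092),('dfL',(252,302),.085),('dfR',(490,302),.085),
 ('trayA',(645,128),.025),('trayB',(765,128),.025),('trayC',(622,308),.025),('sw1',(74,108),.037),('sw2',(154,108),.037),('sw3',(97,250),.037),('sw4',(176,250),.037),('edgeL',(360,0),0),('edgeR',(790,22),0),('binL',(0,45),.06),('binR',(70,360),.06)]: print(n,onz(c,k(*w),z).round(4))
```

```text
jar plane [ 0.5034 -0.1432  0.084 ] tri [ 0.5037 -0.1445  0.081 ] [np.float64(0.5), np.float64(1.2), np.float64(0.8)]
tall plane [ 0.4996 -0.033   0.088 ] tri [ 0.4996 -0.0332  0.0861] [np.float64(0.4), np.float64(0.8), np.float64(0.6)]
small plane [ 0.6554 -0.1227  0.083 ] tri [ 0.6577 -0.124   0.0783] [np.float64(0.4), np.float64(1.1), np.float64(1.1)]
knobtip plane [ 0.545  -0.0857  0.06  ] tri [ 0.5459 -0.0876  0.0551] [np.float64(1.5), np.float64(2.6), np.float64(1.4)]
well plane [0.4866 0.1772 0.022 ] tri [0.4866 0.1773 0.019 ] [np.float64(1.6), np.float64(1.8), np.float64(1.3)]
cuprim plane [0.5519 0.1815 0.069 ] tri [0.5523 0.1807 0.0683] [np.float64(1.1), np.float64(1.7), np.float64(1.6)]
knobL [ 0.5564 -0.0963  0.05  ]
knobR [ 0.5553 -0.0759  0.05  ]
FL [ 0.5918 -0.1696  0.092 ]
FR [0.5829 0.0036 0.092 ]
BL [ 0.7481 -0.1623  0.092 ]
BR [0.7394 0.0116 0.092 ]
dfL [ 0.5885 -0.1683  0.085 ]
dfR [0.5798 0.0032 0.085 ]
trayA [0.4493 0.1227 0.025 ]
trayB [0.445  0.2153 0.025 ]
trayC [0.5955 0.1313 0.025 ]
sw1 [ 0.4592 -0.311   0.037 ]
sw2 [ 0.4559 -0.252   0.037 ]
sw3 [ 0.5655 -0.3082  0.037 ]
sw4 [ 0.5621 -0.2448  0.037 ]
edgeL [ 0.3643 -0.1044  0.    ]
edgeR [0.3636 0.233  0.    ]
binL [ 0.4253 -0.3376  0.06  ]
binR [ 0.6522 -0.3249  0.06  ]
```

```bash
python3 -m jog '[{"fingers":1,"tx":-3.5,"ty":1,"tz":-4,"wx":0,"wy":0,"wz":0},{"fingers":1,"tx":-3.5,"ty":1,"tz":-4.07,"wx":0,"wy":0,"wz":0},{"fingers":1,"tx":0,"ty":3,"tz":0,"wx":0,"wy":0,"wz":0},{"fingers":1,"tx":0,"ty":3,"tz":0,"wx":0,"wy":0,"wz":0},{"fingers":1,"tx":0,"ty":0,"tz":0,"wx":0,"wy":0,"wz":0},{"fingers":1,"tx":0,"ty":0,"tz":0,"wx":0,"wy":0,"wz":0}]'
python3 - <<'E'
from h import *
c=vision.get_calibration('wrist');im=vision.camera('wrist');np.save('c2.npy',c,allow_pickle=True)
cv2.imwrite('pics/c2.png',cv2.resize(im[:,:,::-1],(800,600),interpolation=cv2.INTER_CUBIC))
E
```

```text
time: 3.45
ee_pos: [0.5039, -0.1437, 0.3261]
tcp_rot: [-90.0, -0.1, 3.0]
force: [-0.8, 0.2, 0.6]
finger_gap: 0.093
```

View pics/c2.png

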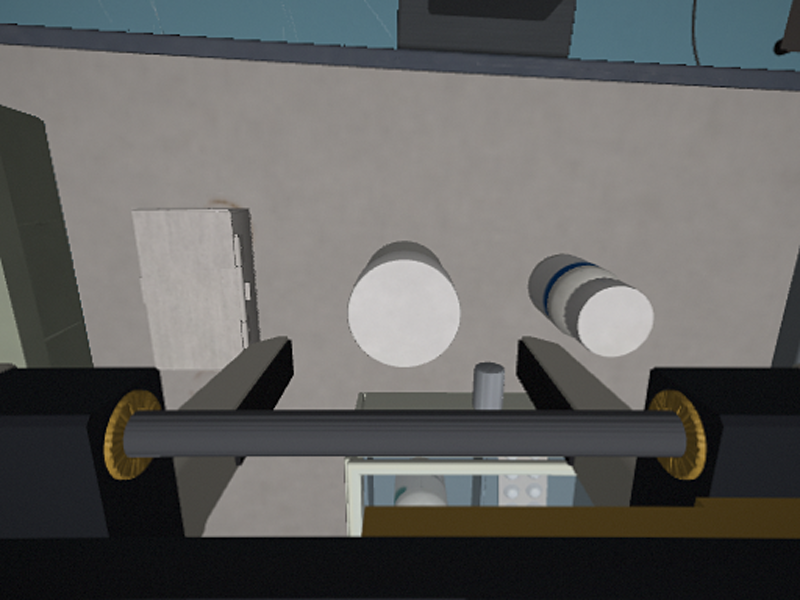

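The jar at (404,311) sits midway between the fingers (292 and 518), and the tall cap is at (615,317). I'll use this second view as a check on the positions.

```bash
python3 - <<'E'
from h import *
c=np.load('c1.npy',allow_pickle=True).item();d=np.load('c2.npy',allow_pickle=True).item()
k=lambda u,v:(u*.64-.18,v*.64-.18)
print(tri((c,k(285,182)),(d,k(404,311))),onz(d,k(404,311),.084))
print(tri((c,k(449,185)),(d,k(615,317))),onz(d,k(615,317),.088))
E
python3 -m jog '[{"fingers":1,"tx":0,"ty":3,"tz":0,"wx":0,"wy":0,"wz":0},{"fingers":1,"tx":0,"ty":3,"tz":0,"wx":0,"wy":0,"wz":0},{"fingers":1,"tx":0,"ty":2.5,"tz":0,"wx":0,"wy":0,"wz":0},{"fingers":1,"tx":0,"ty":0.8,"tz":0,"wx":0,"wy":0,"wz":0},{"fingers":1,"tx":0,"ty":0,"tz":0,"wx":0,"wy":0,"wz":0},{"fingers":1,"tx":0,"ty":0,"tz":0,"wx":0,"wy":0,"wz":0}]'
```

```text
(array([ 0.5031761 , -0.14428278,  0.07864586]), [np.float64(0.5), np.float64(0.5)]) [ 0.50121036 -0.14404399  0.084     ]
(array([ 0.49876065, -0.0322218 ,  0.08633296]), [np.float64(1.1), np.float64(1.1)]) [ 0.49740034 -0.0324642   0.088     ]
time: 4.25
ee_pos: [0.5039, -0.1442, 0.2332]
tcp_rot: [-90.0, -0.1, 3.0]
force: [0.5, 0.3, -0.2]
finger_gap: 0.093
```

```bash
python3 -m jog '[{"fingers":-0.3,"tx":0,"ty":0,"tz":0,"wx":0,"wy":0,"wz":0},{"fingers":-0.3,"tx":0,"ty":0,"tz":0,"wx":0,"wy":0,"wz":0},{"fingers":-0.3,"tx":0,"ty":0,"tz":0,"wx":0,"wy":0,"wz":0},{"fingers":-0.3,"tx":0,"ty":0,"tz":0,"wx":0,"wy":0,"wz":0},{"fingers":-0.3,"tx":0,"ty":0,"tz":0,"wx":0,"wy":0,"wz":0},{"fingers":-0.3,"tx":0,"ty":0,"tz":0,"wx":0,"wy":0,"wz":0}]' 20
```

```text
time: 5.0
ee_pos: [0.5035, -0.1441, 0.2318]
tcp_rot: [-90.0, 0.0, 3.0]
force: [-0.9, 0.1, 1.9]
finger_gap: 0.062
```

```bash
python3 -m jog '[{"fingers":-0.3,"tx":0,"ty":-2,"tz":0,"wx":0,"wy":0,"wz":0},{"fingers":-0.3,"tx":0,"ty":-2.5,"tz":0,"wx":0,"wy":0,"wz":0},{"fingers":-0.3,"tx":0,"ty":-2.5,"tz":0,"wx":0,"wy":0,"wz":0},{"fingers":-0.3,"tx":-2.5,"ty":0,"tz":-2,"wx":0,"wy":0,"wz":0},{"fingers":-0.3,"tx":-3,"ty":0,"tz":-2.5,"wx":0,"wy":0,"wz":0},{"fingers":-0.3,"tx":-3,"ty":0,"tz":-2.5,"wx":0,"wy":0,"wz":0},{"fingers":-0.3,"tx":-2.3,"ty":0,"tz":-2,"wx":0,"wy":0,"wz":0},{"fingers":-0.3,"tx":0,"ty":0,"tz":0,"wx":0,"wy":0,"wz":0}]';  python3 -m jog '[{"fingers":-0.3,"tx":0,"ty":2.5,"tz":0,"wx":0,"wy":0,"wz":0},{"fingers":-0.3,"tx":0,"ty":2.5,"tz":0,"wx":0,"wy":0,"wz":0},{"fingers":-0.3,"tx":0,"ty":1.2,"tz":0,"wx":0,"wy":0,"wz":0},{"fingers":-0.3,"tx":0,"ty":0,"tz":0,"wx":0,"wy":0,"wz":0},{"fingers":-0.3,"tx":0,"ty":0.7,"tz":0,"wx":0,"wy":0,"wz":0},{"fingers":-0.3,"tx":0,"ty":0,"tz":0,"wx":0,"wy":0,"wz":0}]'
```

```text
time: 6.0
ee_pos: [0.3994, -0.2405, 0.3031]
tcp_rot: [-90.1, -0.1, 2.9]
force: [0.3, -0.5, -0.4]
finger_gap: 0.062
time: 6.75
ee_pos: [0.4005, -0.2396, 0.2329]
tcp_rot: [-90.0, -0.0, 3.0]
force: [1.0, 0.6, -0.9]
finger_gap: 0.0621
```

```bash
python3 -m jog '[{"fingers":-0.3,"tx":0,"ty":0.1,"tz":0,"wx":0,"wy":0,"wz":0},{"fingers":-0.3,"tx":0,"ty":0,"tz":0,"wx":0,"wy":0,"wz":0},{"fingers":1,"tx":0,"ty":0,"tz":0,"wx":0,"wy":0,"wz":0},{"fingers":1,"tx":0,"ty":0,"tz":0,"wx":0,"wy":0,"wz":0},{"fingers":1,"tx":0,"ty":0,"tz":0,"wx":0,"wy":0,"wz":0},{"fingers":1,"tx":0,"ty":0,"tz":0,"wx":0,"wy":0,"wz":0}]';  python3 -m jog '[{"fingers":1,"tx":0,"ty":-2.5,"tz":0,"wx":0,"wy":0,"wz":0},{"fingers":1,"tx":0,"ty":-4,"tz":0,"wx":0,"wy":0,"wz":0},{"fingers":1,"tx":0,"ty":-4,"tz":0,"wx":0,"wy":0,"wz":0},{"fingers":1,"tx":0,"ty":0,"tz":0,"wx":0,"wy":0,"wz":0}]'
```

```text
time: 7.5
ee_pos: [0.4004, -0.2396, 0.2318]
tcp_rot: [-90.0, -0.0, 3.0]
force: [-0.9, -0.5, 0.5]
finger_gap: 0.0921
time: 8.0
ee_pos: [0.4007, -0.2398, 0.3399]
tcp_rot: [-90.2, -0.2, 3.0]
force: [0.0, 0.8, -0.5]
finger_gap: 0.093
```

```bash
python3 -m jog '[{"fingers":1,"tx":2.2,"ty":0,"tz":4,"wx":0,"wy":0,"wz":0},{"fingers":1,"tx":2.2,"ty":0,"tz":4,"wx":0,"wy":0,"wz":0},{"fingers":1,"tx":2.2,"ty":0,"tz":4,"wx":0,"wy":0,"wz":0},{"fingers":1,"tx":2.2,"ty":0,"tz":4,"wx":0,"wy":0,"wz":0},{"fingers":1,"tx":2.1,"ty":0,"tz":4.2,"wx":0,"wy":0,"wz":0},{"fingers":1,"tx":0,"ty":0,"tz":0,"wx":0,"wy":0,"wz":0},{"fingers":1,"tx":0,"ty":0,"tz":0,"wx":0,"wy":0,"wz":0}]'
python3 - <<'E'
from h import *
c=vision.get_calibration('wrist');im=vision.camera('wrist');np.save('c3.npy',c,allow_pickle=True)
cv2.imwrite('pics/c3.png',cv2.resize(im[:,:,::-1],(800,600),interpolation=cv2.INTER_CUBIC))
E
```

```text
time: 8.88
ee_pos: [0.4985, -0.0324, 0.3359]
tcp_rot: [-90.0, 0.1, 3.0]
force: [1.1, -0.6, -0.3]
finger_gap: 0.0929
```

View pics/c3.png

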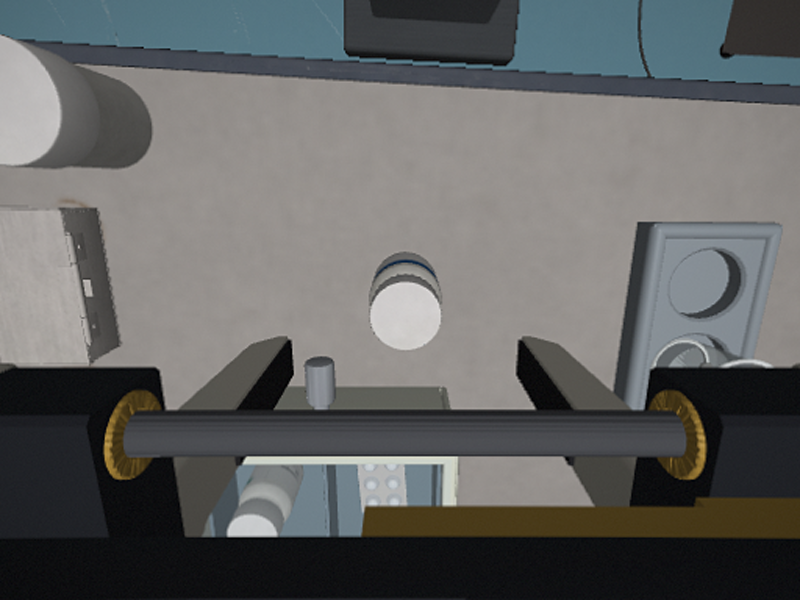

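The tall bottle at (405,314) is centred between the fingers, and the jar stands upright near the front edge at far left. I'll go down and grip.

```bash
python3 - <<'E'
from h import *
c=np.load('c1.npy',allow_pickle=True).item();d=np.load('c3.npy',allow_pickle=True).item()
k=lambda u,v:(u*.64-.18,v*.64-.18)
print(onz(d,k(405,314),.088),onz(d,k(704,282),.022),tri((c,k(701,181)),(d,k(704,282))))
print(onz(d,k(306,365),.05),onz(d,k(335,365),.05),tri((c,k(371,243)),(d,k(320,360))))
E
python3 -m jog '[{"fingers":1,"tx":0,"ty":3,"tz":0,"wx":0,"wy":0,"wz":0},{"fingers":1,"tx":0,"ty":3,"tz":0,"wx":0,"wy":0,"wz":0},{"fingers":1,"tx":0,"ty":3,"tz":0,"wx":0,"wy":0,"wz":0},{"fingers":1,"tx":0,"ty":2.5,"tz":0,"wx":0,"wy":0,"wz":0},{"fingers":1,"tx":0,"ty":1.2,"tz":0,"wx":0,"wy":0,"wz":0},{"fingers":1,"tx":0,"ty":0,"tz":0,"wx":0,"wy":0,"wz":0}]'
python3 -m jog '[{"fingers":-0.7,"tx":0,"ty":0,"tz":0,"wx":0,"wy":0,"wz":0},{"fingers":-0.7,"tx":0,"ty":0,"tz":0,"wx":0,"wy":0,"wz":0},{"fingers":-0.7,"tx":0,"ty":0,"tz":0,"wx":0,"wy":0,"wz":0},{"fingers":-0.7,"tx":0,"ty":0,"tz":0,"wx":0,"wy":0,"wz":0},{"fingers":-0.7,"tx":0,"ty":0,"tz":0,"wx":0,"wy":0,"wz":0},{"fingers":-0.7,"tx":0,"ty":0,"tz":0,"wx":0,"wy":0,"wz":0}]' 20
```

```text
[ 0.4987683  -0.03197913  0.088     ] [0.48488142 0.17598366 0.022     ] (array([0.4863886 , 0.1821198 , 0.01400035]), [np.float64(0.3), np.float64(0.3)])
[ 0.54945493 -0.09529171  0.05      ] [ 0.54845366 -0.07601119  0.05      ] (array([ 0.54691498, -0.08665713,  0.04652149]), [np.float64(0.0), np.float64(0.0)])
time: 9.68
ee_pos: [0.4984, -0.0328, 0.2094]
tcp_rot: [-90.0, 0.1, 3.0]
force: [-1.0, 0.2, 0.7]
finger_gap: 0.0931
time: 10.42
ee_pos: [0.4986, -0.0322, 0.2098]
tcp_rot: [-90.0, -0.0, 3.0]
force: [-0.3, 0.4, 1.2]
finger_gap: 0.0457
```

```bash
python3 -m jog '[{"fingers":-0.7,"tx":0,"ty":-2,"tz":0,"wx":0,"wy":0,"wz":0},{"fingers":-0.7,"tx":0,"ty":-3,"tz":0,"wx":0,"wy":0,"wz":0},{"fingers":-0.7,"tx":-1.5,"ty":0,"tz":2.5,"wx":0,"wy":0,"wz":0},{"fingers":-0.7,"tx":-2,"ty":0,"tz":3.6,"wx":0,"wy":0,"wz":0},{"fingers":-0.7,"tx":-2,"ty":0,"tz":3.6,"wx":0,"wy":0,"wz":0},{"fingers":-0.7,"tx":-2,"ty":0,"tz":3.5,"wx":0,"wy":0,"wz":0},{"fingers":-0.7,"tx":-1.2,"ty":0,"tz":2.5,"wx":0,"wy":0,"wz":0},{"fingers":-0.7,"tx":0,"ty":0,"tz":0,"wx":0,"wy":0,"wz":0}]';  python3 -m jog '[{"fingers":-0.7,"tx":0,"ty":2,"tz":0,"wx":0,"wy":0,"wz":0},{"fingers":-0.7,"tx":0,"ty":2,"tz":0,"wx":0,"wy":0,"wz":0},{"fingers":-0.7,"tx":0,"ty":0.5,"tz":0,"wx":0,"wy":0,"wz":0},{"fingers":-0.7,"tx":0,"ty":0.3,"tz":0,"wx":0,"wy":0,"wz":0},{"fingers":-0.7,"tx":0,"ty":0.2,"tz":0,"wx":0,"wy":0,"wz":0},{"fingers":-0.7,"tx":0,"ty":0,"tz":0,"wx":0,"wy":0,"wz":0},{"fingers":-0.7,"tx":0,"ty":0,"tz":0,"wx":0,"wy":0,"wz":0}]'
```

```text
time: 11.42
ee_pos: [0.4028, 0.1211, 0.2598]
tcp_rot: [-90.0, -0.0, 3.1]
force: [-0.3, 0.4, -1.1]
finger_gap: 0.0459
time: 12.3
ee_pos: [0.4036, 0.1201, 0.2101]
tcp_rot: [-90.0, -0.0, 3.0]
force: [0.4, -0.0, -1.4]
finger_gap: 0.0459
```

```bash
python3 -m jog '[{"fingers":-0.7,"tx":0,"ty":0.1,"tz":0,"wx":0,"wy":0,"wz":0},{"fingers":-0.7,"tx":0,"ty":0,"tz":0,"wx":0,"wy":0,"wz":0},{"fingers":1,"tx":0,"ty":0,"tz":0,"wx":0,"wy":0,"wz":0},{"fingers":1,"tx":0,"ty":0,"tz":0,"wx":0,"wy":0,"wz":0},{"fingers":1,"tx":0,"ty":0,"tz":0,"wx":0,"wy":0,"wz":0},{"fingers":1,"tx":0,"ty":0,"tz":0,"wx":0,"wy":0,"wz":0},{"fingers":1,"tx":0,"ty":0,"tz":0,"wx":0,"wy":0,"wz":0}]';  python3 -m jog '[{"fingers":1,"tx":0,"ty":-2.5,"tz":0,"wx":0,"wy":0,"wz":0},{"fingers":1,"tx":0,"ty":-5,"tz":0,"wx":0,"wy":0,"wz":0},{"fingers":1,"tx":0,"ty":-5,"tz":0,"wx":0,"wy":0,"wz":0},{"fingers":1,"tx":2.5,"ty":-2,"tz":-4.5,"wx":0,"wy":0,"wz":0},{"fingers":1,"tx":2.5,"ty":0,"tz":-4.5,"wx":0,"wy":0,"wz":0},{"fingers":1,"tx":2.5,"ty":0,"tz":-4.5,"wx":0,"wy":0,"wz":0},{"fingers":1,"tx":2.5,"ty":0,"tz":-4.5,"wx":0,"wy":0,"wz":0},{"fingers":1,"tx":2.5,"ty":0,"tz":-2.5,"wx":0,"wy":0,"wz":0}]'; python3 -m jog '[{"fingers":1,"tx":2,"ty":0,"tz":0,"wx":0,"wy":0,"wz":0},{"fingers":1,"tx":0,"ty":0,"tz":0,"wx":0,"wy":0,"wz":0},{"fingers":1,"tx":0,"ty":0,"tz":0,"wx":0,"wy":0,"wz":0}]'
python3 - <<'E'
from h import *
c=vision.get_calibration('wrist');im=vision.camera('wrist');np.save('c4.npy',c,allow_pickle=True)
cv2.imwrite('pics/c4.png',cv2.resize(im[:,:,::-1],(800,600),interpolation=cv2.INTER_CUBIC))
E
```

```text
time: 13.18
ee_pos: [0.4035, 0.12, 0.2087]
tcp_rot: [-90.0, 0.0, 3.0]
force: [0.5, 0.1, -0.0]
finger_gap: 0.0905
time: 14.18
ee_pos: [0.5398, -0.0802, 0.3536]
tcp_rot: [-90.0, 0.0, 2.9]
force: [-0.3, 0.4, 0.4]
finger_gap: 0.0928
time: 14.55
ee_pos: [0.5586, -0.0768, 0.3536]
tcp_rot: [-90.0, 0.0, 3.0]
force: [-0.0, -0.5, -0.2]
finger_gap: 0.0926
```

View pics/c4.png

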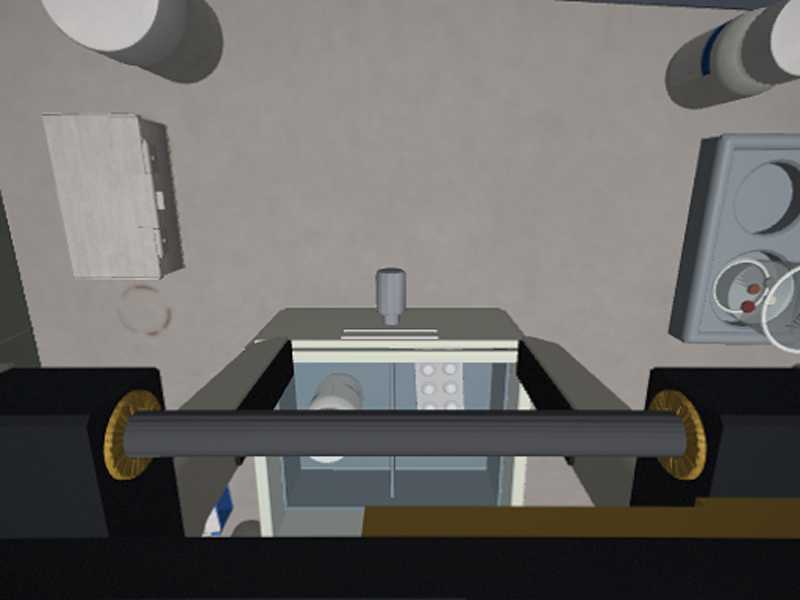

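The tall bottle now stands beside the tray at top right, the jar is at top left, and the knob at (391,268–318) is free. Next I pinch the knob.

```bash
python3 - <<'E'
from h import *
d=np.load('c4.npy',allow_pickle=True).item()
k=lambda u,v:(u*.64-.18,v*.64-.18)
print(onz(d,k(391,269),.05),onz(d,k(391,290),.05))
E
python3 -m jog '[{"fingers":1,"tx":0.2,"ty":3,"tz":-0.88,"wx":0,"wy":0,"wz":0},{"fingers":1,"tx":0,"ty":3,"tz":0,"wx":0,"wy":0,"wz":0},{"fingers":1,"tx":0,"ty":3,"tz":0,"wx":0,"wy":0,"wz":0},{"fingers":1,"tx":0,"ty":3,"tz":0,"wx":0,"wy":0,"wz":0},{"fingers":1,"tx":0,"ty":1.6,"tz":0,"wx":0,"wy":0,"wz":0},{"fingers":1,"tx":0,"ty":0,"tz":0,"wx":0,"wy":0,"wz":0},{"fingers":1,"tx":0,"ty":0,"tz":0,"wx":0,"wy":0,"wz":0}]'
python3 -m jog '[{"fingers":-1,"tx":0,"ty":0,"tz":0,"wx":0,"wy":0,"wz":0},{"fingers":-1,"tx":0,"ty":0,"tz":0,"wx":0,"wy":0,"wz":0},{"fingers":-1,"tx":0,"ty":0,"tz":0,"wx":0,"wy":0,"wz":0},{"fingers":-1,"tx":0,"ty":0,"tz":0,"wx":0,"wy":0,"wz":0},{"fingers":-1,"tx":0,"ty":0,"tz":0,"wx":0,"wy":0,"wz":0},{"fingers":-1,"tx":0,"ty":0,"tz":0,"wx":0,"wy":0,"wz":0},{"fingers":-1,"tx":0,"ty":0,"tz":0,"wx":0,"wy":0,"wz":0},{"fingers":-1,"tx":0,"ty":0,"tz":0,"wx":0,"wy":0,"wz":0}]' 30
```

```text
[ 0.54533903 -0.08646541  0.05      ] [ 0.55983109 -0.08582064  0.05      ]
time: 15.48
ee_pos: [0.5618, -0.0858, 0.2191]
tcp_rot: [-90.0, -0.1, 3.0]
force: [0.4, 0.2, 0.4]
finger_gap: 0.0929
time: 16.48
ee_pos: [0.5616, -0.0859, 0.2177]
tcp_rot: [-90.0, 0.0, 3.0]
force: [-1.0, -1.6, -1.0]
finger_gap: 0.0189
```

```bash
python3 -m jog '[{"fingers":-1,"tx":-0.8,"ty":0,"tz":0,"wx":0,"wy":0,"wz":0},{"fingers":-1,"tx":-1.5,"ty":0,"tz":0,"wx":0,"wy":0,"wz":0},{"fingers":-1,"tx":-1.7,"ty":0,"tz":0,"wx":0,"wy":0,"wz":0},{"fingers":-1,"tx":-1.7,"ty":0,"tz":0,"wx":0,"wy":0,"wz":0},{"fingers":-1,"tx":-1.7,"ty":0,"tz":0,"wx":0,"wy":0,"wz":0},{"fingers":-1,"tx":-1.7,"ty":0,"tz":0,"wx":0,"wy":0,"wz":0},{"fingers":-1,"tx":-1.6,"ty":0,"tz":0,"wx":0,"wy":0,"wz":0},{"fingers":-1,"tx":-1,"ty":0,"tz":0,"wx":0,"wy":0,"wz":0}]'
python3 -m jog '[{"fingers":-1,"tx":0,"ty":0,"tz":0,"wx":0,"wy":0,"wz":0},{"fingers":-1,"tx":0,"ty":0,"tz":0,"wx":0,"wy":0,"wz":0}]'
python3 - <<'E'
from h import *
for n in('wrist','scene'):
  im=vision.camera(n)
  cv2.imwrite(f'pics/c5{n}.png',cv2.resize(im[:,:,::-1],(800,600),interpolation=cv2.INTER_CUBIC))
E
```

```text
time: 17.48
ee_pos: [0.4432, -0.092, 0.2177]
tcp_rot: [-90.0, -0.0, 3.0]
force: [2.0, -5.7, -1.1]
finger_gap: 0.0191
time: 17.73
ee_pos: [0.4436, -0.092, 0.2177]
tcp_rot: [-90.0, 0.0, 3.0]
force: [-0.9, -6.3, 0.0]
finger_gap: 0.0194
```

View pics/c5wrist.png

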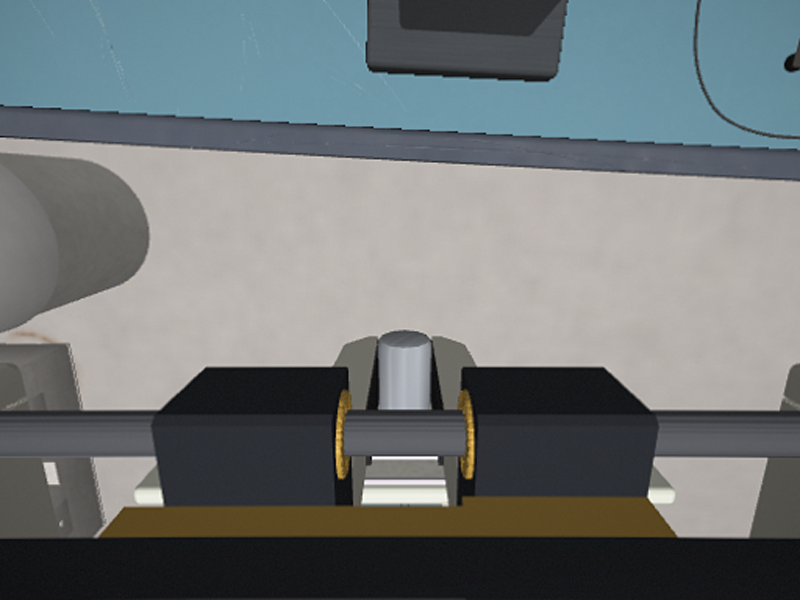

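View pics/c5scene.png

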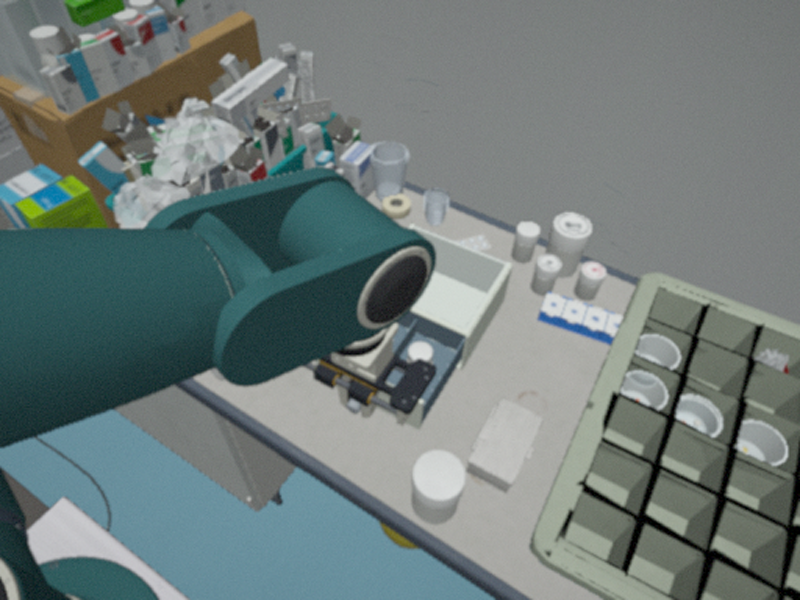

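The scene view shows the drawer well open, with the small bottle in its right half. Now I release the knob, rise and look.

```bash
python3 -m jog '[{"fingers":0,"tx":0,"ty":0,"tz":0,"wx":0,"wy":0,"wz":0},{"fingers":0,"tx":0,"ty":0,"tz":0,"wx":0,"wy":0,"wz":0},{"fingers":0,"tx":0,"ty":0,"tz":0,"wx":0,"wy":0,"wz":0},{"fingers":0,"tx":0,"ty":-2,"tz":0,"wx":0,"wy":0,"wz":0},{"fingers":0,"tx":0,"ty":-5,"tz":0,"wx":0,"wy":0,"wz":0},{"fingers":1,"tx":2,"ty":-6,"tz":0,"wx":0,"wy":0,"wz":0},{"fingers":1,"tx":5,"ty":0,"tz":-1,"wx":0,"wy":0,"wz":0},{"fingers":1,"tx":5,"ty":0,"tz":-3,"wx":0,"wy":0,"wz":0}]'
python3 -m jog '[{"fingers":1,"tx":0,"ty":0,"tz":0,"wx":0,"wy":0,"wz":0},{"fingers":1,"tx":0,"ty":0,"tz":0,"wx":0,"wy":0,"wz":0}]'
python3 - <<'E'
from h import *
c=vision.get_calibration('wrist');im=vision.camera('wrist');np.save('c6.npy',c,allow_pickle=True)
cv2.imwrite('pics/c6.png',cv2.resize(im[:,:,::-1],(800,600),interpolation=cv2.INTER_CUBIC))
E
```

```text
time: 18.82
ee_pos: [0.5678, -0.1251, 0.3482]
tcp_rot: [-90.0, -0.1, 3.1]
force: [0.2, 0.1, 1.0]
finger_gap: 0.0718
time: 19.08
ee_pos: [0.5661, -0.1254, 0.3466]
tcp_rot: [-90.0, 0.1, 3.0]
force: [-0.5, -0.0, 0.8]
finger_gap: 0.0907
```

View pics/c6.png

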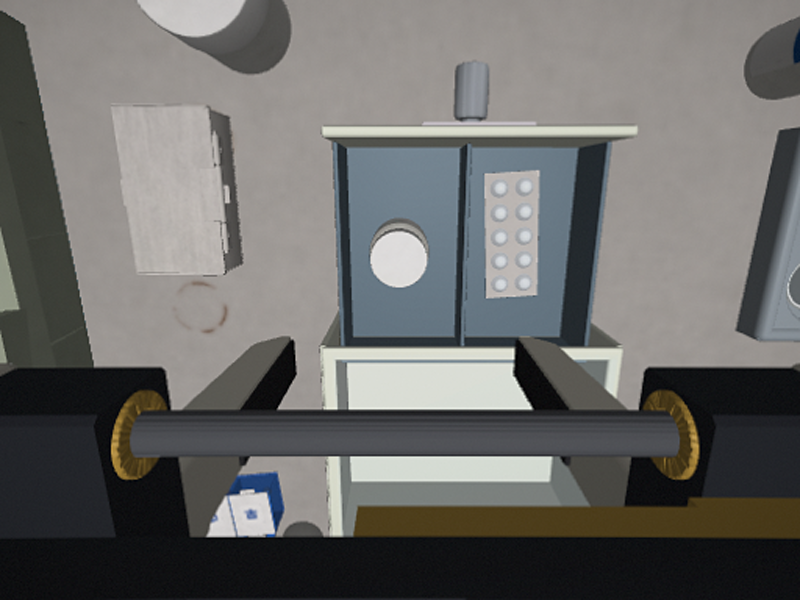

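Looking into the open drawer, the small cap is centred at (398,258) with the divider at x≈465, and the blister lies in the other half.

Run:
```python
from h import *
d=np.load('c6.npy',allow_pickle=True).item()
k=lambda u,v:(u*.64-.18,v*.64-.18)
p=onz(d,k(398.5,258),.083);print(p,onz(d,k(460,200),.05),onz(d,k(338,200),.06))
s=manip.observe();q=p-s['ee_pos'];y=np.radians(s['tcp_rot'][2]);print(s['ee_pos'],'tx,tz',q[0]*np.cos(y)+q[1]*np.sin(y),-q[0]*np.sin(y)+q[1]*np.cos(y))
```

```text
[ 0.53801114 -0.1300949   0.083     ] [ 0.50498442 -0.09349503  0.05      ] [ 0.50848842 -0.16842799  0.06      ]
[ 0.5657761  -0.12522984  0.34713017] tx,tz -0.027982259147750016 -0.003399219344257452
```

```bash
python3 -m jog '[{"fingers":0.35,"tx":-1.4,"ty":2,"tz":-0.34,"wx":0,"wy":0,"wz":0},{"fingers":0.35,"tx":-1.35,"ty":2,"tz":0,"wx":0,"wy":0,"wz":0},{"fingers":0.35,"tx":0,"ty":0,"tz":0,"wx":0,"wy":0,"wz":0},{"fingers":0.35,"tx":0,"ty":0,"tz":0,"wx":0,"wy":0,"wz":0},{"fingers":0.35,"tx":0,"ty":0,"tz":0,"wx":0,"wy":0,"wz":0}]'
python3 - <<'E'
from h import *
c=vision.get_calibration('wrist');im=vision.camera('wrist');np.save('c7.npy',c,allow_pickle=True)
cv2.imwrite('pics/c7.png',cv2.resize(im[:,:,::-1],(800,600),interpolation=cv2.INTER_CUBIC))
E
```

```text
time: 19.75
ee_pos: [0.5394, -0.1303, 0.3082]
tcp_rot: [-90.0, -0.1, 3.0]
force: [0.9, -0.1, -0.2]
finger_gap: 0.0628
```

View pics/c7.png

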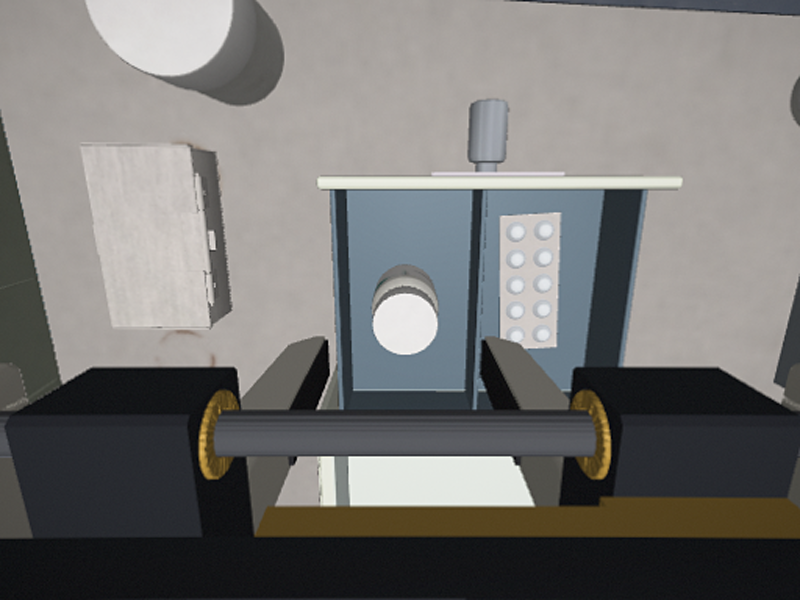

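```bash
python3 - <<'E'
from h import *
d=np.load('c6.npy',allow_pickle=True).item();e=np.load('c7.npy',allow_pickle=True).item()
k=lambda u,v:(u*.64-.18,v*.64-.18)
print(onz(e,k(405,322),.083),tri((d,k(398.5,258)),(e,k(405,322))))
E
python3 -m jog '[{"fingers":0.35,"tx":0,"ty":2,"tz":0,"wx":0,"wy":0,"wz":0},{"fingers":0.35,"tx":0,"ty":2,"tz":0,"wx":0,"wy":0,"wz":0},{"fingers":0.35,"tx":0,"ty":1.5,"tz":0,"wx":0,"wy":0,"wz":0},{"fingers":0.35,"tx":0,"ty":0.7,"tz":0,"wx":0,"wy":0,"wz":0},{"fingers":0.35,"tx":0,"ty":0,"tz":0,"wx":0,"wy":0,"wz":0},{"fingers":0.35,"tx":0,"ty":0,"tz":0,"wx":0,"wy":0,"wz":0}]'
```

```text
[ 0.53745924 -0.13014347  0.083     ] (array([ 0.53859959, -0.13009545,  0.07957856]), [np.float64(0.0), np.float64(0.0)])
time: 20.55
ee_pos: [0.5395, -0.1302, 0.2456]
tcp_rot: [-90.0, -0.1, 3.0]
force: [0.6, 4.0, 6.7]
finger_gap: 0.0627
```

A finger tip just touches the side wall, so I'll rise 3 mm and then close.

```bash
python3 -m jog '[{"fingers":0.35,"tx":0,"ty":-0.3,"tz":0,"wx":0,"wy":0,"wz":0},{"fingers":0.35,"tx":0,"ty":0,"tz":0,"wx":0,"wy":0,"wz":0},{"fingers":0.35,"tx":0,"ty":0,"tz":0,"wx":0,"wy":0,"wz":0}]'; python3 -m jog '[{"fingers":-1,"tx":0,"ty":0,"tz":0,"wx":0,"wy":0,"wz":0},{"fingers":-1,"tx":0,"ty":0,"tz":0,"wx":0,"wy":0,"wz":0},{"fingers":-1,"tx":0,"ty":0,"tz":0,"wx":0,"wy":0,"wz":0},{"fingers":-1,"tx":0,"ty":0,"tz":0,"wx":0,"wy":0,"wz":0},{"fingers":-1,"tx":0,"ty":0,"tz":0,"wx":0,"wy":0,"wz":0}]' 20
```

```text
time: 20.92
ee_pos: [0.5391, -0.1305, 0.2478]
tcp_rot: [-90.0, 0.0, 3.0]
force: [0.2, -0.8, -0.4]
finger_gap: 0.0628
time: 21.55
ee_pos: [0.5391, -0.1304, 0.248]
tcp_rot: [-90.0, 0.0, 3.0]
force: [-0.3, 0.5, -1.1]
finger_gap: 0.0372
```

```bash
python3 -m jog '[{"fingers":-1,"tx":0,"ty":0,"tz":0,"wx":0,"wy":0,"wz":0},{"fingers":-1,"tx":0,"ty":0,"tz":0,"wx":0,"wy":0,"wz":0},{"fingers":-1,"tx":0,"ty":0,"tz":0,"wx":0,"wy":0,"wz":0}]'
python3 - <<'E'
from h import *
im=vision.camera('wrist')
cv2.imwrite('pics/c8.png',cv2.resize(im[:,:,::-1],(800,600),interpolation=cv2.INTER_CUBIC))
E
```

```text
time: 21.92
ee_pos: [0.5391, -0.1304, 0.248]
tcp_rot: [-90.0, -0.0, 3.0]
force: [-0.4, -0.2, -0.5]
finger_gap: 0.037
```

View pics/c8.png

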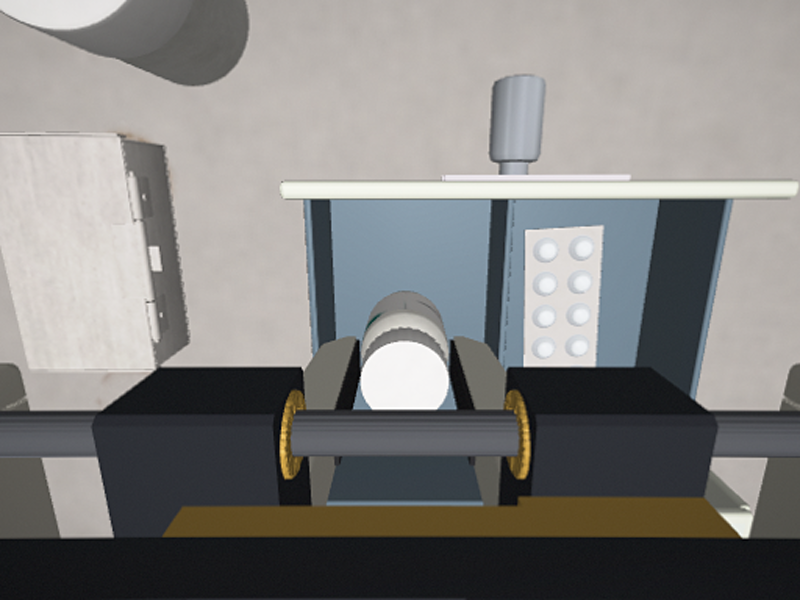

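```bash
python3 -m jog '[{"fingers":-1,"tx":0,"ty":-0.7,"tz":0,"wx":0,"wy":0,"wz":0},{"fingers":-1,"tx":0,"ty":-1.5,"tz":0,"wx":0,"wy":0,"wz":0},{"fingers":-1,"tx":0,"ty":-2.5,"tz":0,"wx":0,"wy":0,"wz":0},{"fingers":-1,"tx":0,"ty":-3,"tz":0,"wx":0,"wy":0,"wz":0},{"fingers":-1,"tx":0,"ty":-2.5,"tz":0,"wx":0,"wy":0,"wz":0},{"fingers":-1,"tx":0,"ty":0,"tz":0,"wx":0,"wy":0,"wz":0}]' 25
python3 - <<'E'
from h import *
im=vision.camera('wrist')
cv2.imwrite('pics/c9.png',cv2.resize(im[:,:,::-1],(800,600),interpolation=cv2.INTER_CUBIC))
im=vision.camera('side')
cv2.imwrite('pics/c9s.png',cv2.resize(im[:,:,::-1],(800,600),interpolation=cv2.INTER_CUBIC))
E
```

```text
time: 22.72
ee_pos: [0.5392, -0.1304, 0.3529]
tcp_rot: [-90.1, -0.2, 3.0]
force: [0.2, -0.1, -1.3]
finger_gap: 0.0368
```

View pics/c9.png

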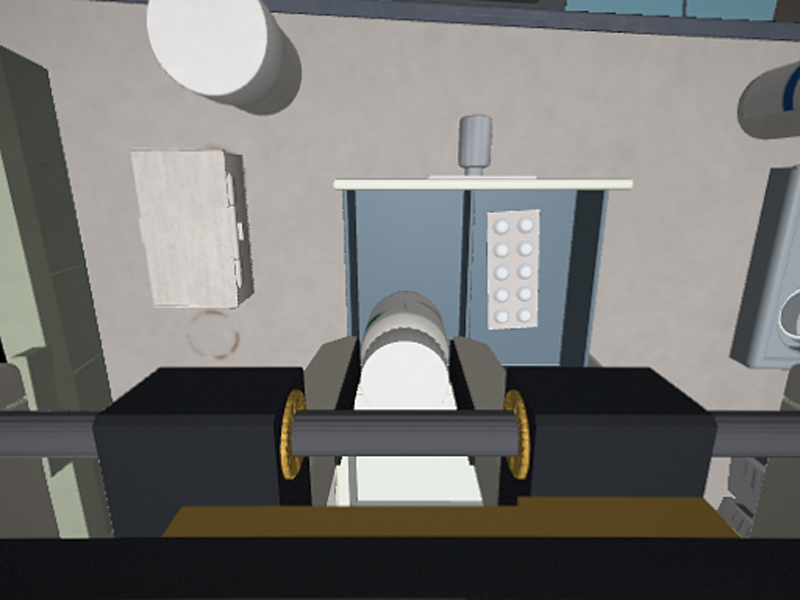

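View pics/c9s.png

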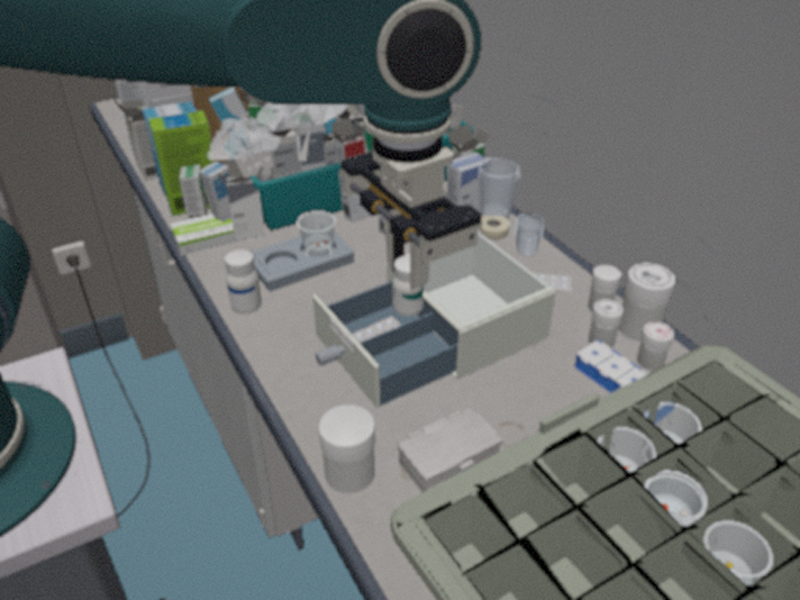

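The bottle hangs upright between the pads and its wrist view hasn't changed since the grip. The blister is still in the drawer. Next I move over to look at the well.

```bash
python3 -m jog '[{"fingers":-1,"tx":0,"ty":0,"tz":2.5,"wx":0,"wy":0,"wz":0},{"fingers":-1,"tx":0.5,"ty":0,"tz":4,"wx":0,"wy":0,"wz":0},{"fingers":-1,"tx":0.5,"ty":0,"tz":5,"wx":0,"wy":0,"wz":0},{"fingers":-1,"tx":0.5,"ty":0,"tz":5,"wx":0,"wy":0,"wz":0},{"fingers":-1,"tx":0.5,"ty":0,"tz":5,"wx":0,"wy":0,"wz":0},{"fingers":-1,"tx":0.5,"ty":0,"tz":4.5,"wx":0,"wy":0,"wz":0},{"fingers":-1,"tx":0.5,"ty":0,"tz":3,"wx":0,"wy":0,"wz":0},{"fingers":-1,"tx":0.5,"ty":0,"tz":1.5,"wx":0,"wy":0,"wz":0}]'; python3 -m jog '[{"fingers":-1,"tx":0,"ty":0,"tz":0,"wx":0,"wy":0,"wz":0},{"fingers":-1,"tx":0,"ty":0,"tz":0,"wx":0,"wy":0,"wz":0}]'
python3 - <<'E'
from h import *
c=vision.get_calibration('wrist');im=vision.camera('wrist');np.save('d1.npy',c,allow_pickle=True)
cv2.imwrite('pics/d1.png',cv2.resize(im[:,:,::-1],(800,600),interpolation=cv2.INTER_CUBIC))
E
```

```text
time: 23.82
ee_pos: [0.558, 0.1773, 0.3488]
tcp_rot: [-90.0, 0.1, 3.1]
force: [0.3, -0.4, 0.2]
finger_gap: 0.037
time: 24.08
ee_pos: [0.5581, 0.1751, 0.3497]
tcp_rot: [-90.0, 0.0, 3.0]
force: [0.5, -0.4, 0.4]
finger_gap: 0.0366
```

View pics/d1.png

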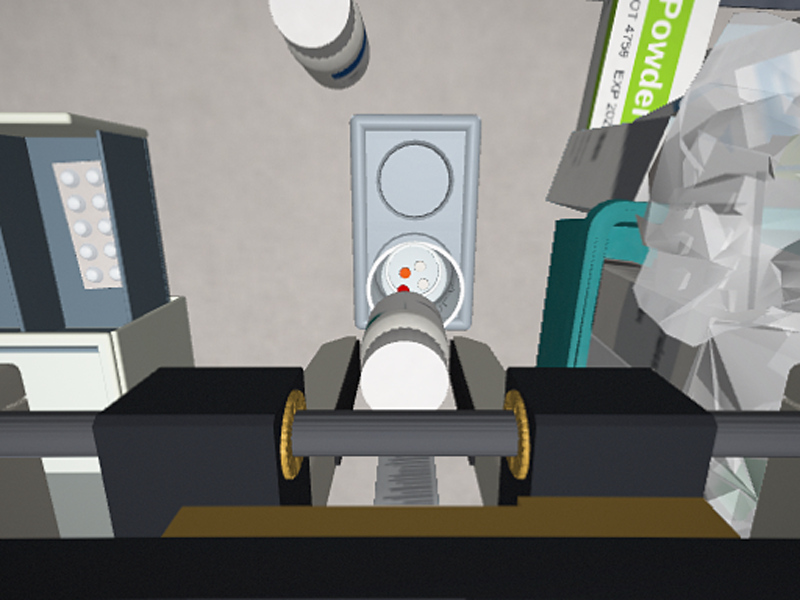

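Run:
```python
from h import *
im=cv2.imread('pics/d1.png');cv2.imwrite('pics/d1r.png',cv2.resize(im,(512,384),interpolation=cv2.INTER_AREA))
crop('pics/d1r.png','pics/d1c.png',215,65,100,75,8)
```

```text
(no output)
```

View pics/d1c.png

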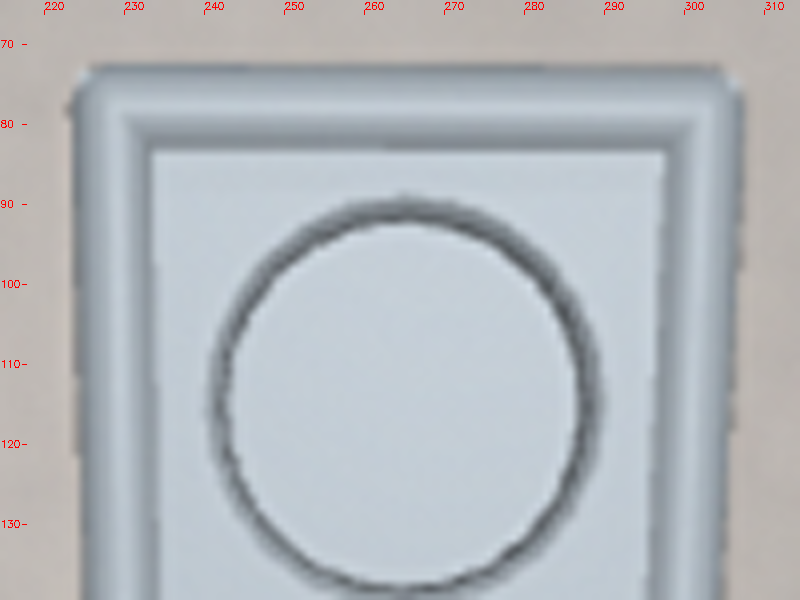

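Run:
```python
from h import *
d=np.load('d1.npy',allow_pickle=True).item();c=np.load('c1.npy',allow_pickle=True).item();e=np.load('c3.npy',allow_pickle=True).item()
k=lambda u,v:(u*.64-.18,v*.64-.18)
p=onz(d,(265.4,114.5),.022);print(p, tri((c,k(701,181)),(e,k(704,282)),(d,(265.4,114.5))))
# consistency of the wrist cam: bottle cap in d1 vs grasp
print('cap',onz(d,k(404.5,375),.3497-.167+.003))
s=manip.observe();print(s['ee_pos'],s['tcp_rot'])
q=p-s['ee_pos'];y=np.radians(s['tcp_rot'][2]);print('tx,tz',q[0]*np.cos(y)+q[1]*np.sin(y),-q[0]*np.sin(y)+q[1]*np.cos(y))
```

```text
[0.4858575  0.17861142 0.022     ] (array([0.48596761, 0.17885401, 0.01860139]), [np.float64(0.7), np.float64(0.5), np.float64(0.2)])
cap [0.55571607 0.17499974 0.1857    ]
[0.55814032 0.17500468 0.34988771] [-9.00129576e+01  1.16084783e-02  2.94628121e+00]
tx,tz -0.07200188645824733 0.007317284013628344
```

```bash
python3 -m jog '[{"fingers":-1,"tx":-2,"ty":0,"tz":0.34,"wx":0,"wy":0,"wz":0},{"fingers":-1,"tx":-3,"ty":0,"tz":0.4,"wx":0,"wy":0,"wz":0},{"fingers":-1,"tx":-2.1,"ty":2,"tz":0,"wx":0,"wy":0,"wz":0},{"fingers":-1,"tx":0,"ty":2.5,"tz":0,"wx":0,"wy":0,"wz":0},{"fingers":-1,"tx":0,"ty":2.5,"tz":0,"wx":0,"wy":0,"wz":0},{"fingers":-1,"tx":0,"ty":1.5,"tz":0,"wx":0,"wy":0,"wz":0},{"fingers":-1,"tx":0,"ty":0,"tz":0,"wx":0,"wy":0,"wz":0},{"fingers":-1,"tx":0,"ty":0,"tz":0,"wx":0,"wy":0,"wz":0}]'
python3 - <<'E'
from h import *
im=vision.camera('wrist')
cv2.imwrite('pics/d2.png',cv2.resize(im[:,:,::-1],(800,600),interpolation=cv2.INTER_CUBIC))
E
```

```text
time: 25.12
ee_pos: [0.4871, 0.1796, 0.266]
tcp_rot: [-90.0, -0.1, 3.0]
force: [-0.7, 0.4, -1.2]
finger_gap: 0.0368
```

View pics/d2.png

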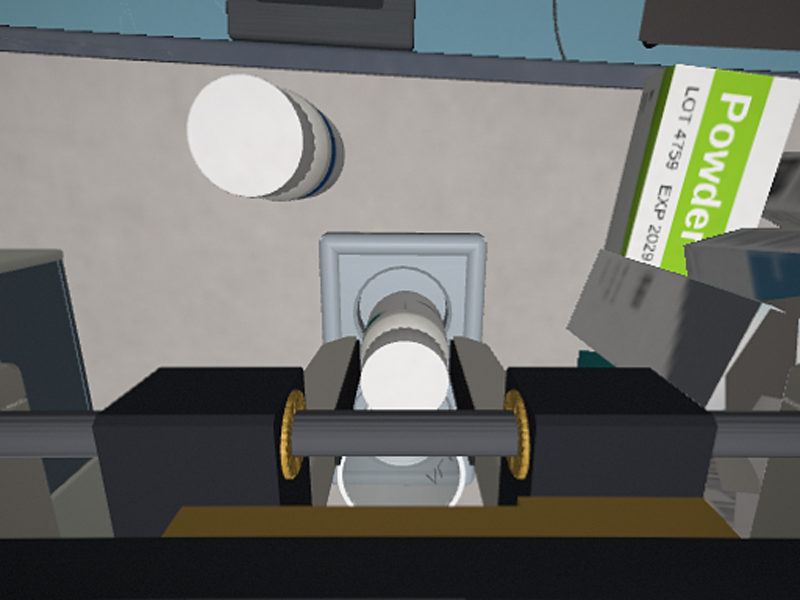

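Run:
```python
from h import *
d=vision.get_calibration('wrist')
k=lambda u,v:(u*.64-.18,v*.64-.18)
print(onz(d,k(403.5,267),.022)+[.025,0,0],onz(d,k(358,308),.022),onz(d,k(449,308),.022)); print(manip.observe()['ee_pos'])
# bottle bottom near edge row 291 at z = base
b=manip.observe()['ee_pos'][2]-.233; print(onz(d,k(405,291),b)+[.019,0,0])
```

```text
[0.48583752 0.17792197 0.022     ] [0.48468168 0.15445376 0.022     ] [0.48213163 0.2037088  0.022     ]
[0.48708716 0.17964301 0.2661133 ]
[0.49004432 0.17923082 0.0331133 ]
```

```bash
python3 -m jog '[{"fingers":-1,"tx":-0.15,"ty":1,"tz":-0.05,"wx":0,"wy":0,"wz":0},{"fingers":-1,"tx":0,"ty":0.6,"tz":0,"wx":0,"wy":0,"wz":0},{"fingers":-1,"tx":0,"ty":0.4,"tz":0,"wx":0,"wy":0,"wz":0},{"fingers":-1,"tx":0,"ty":0.3,"tz":0,"wx":0,"wy":0,"wz":0},{"fingers":-1,"tx":0,"ty":0.1,"tz":0,"wx":0,"wy":0,"wz":0},{"fingers":-1,"tx":0,"ty":0,"tz":0,"wx":0,"wy":0,"wz":0}]'
python3 - <<'E'
from h import *
im=vision.camera('wrist')
cv2.imwrite('pics/d3.png',cv2.resize(im[:,:,::-1],(800,600),interpolation=cv2.INTER_CUBIC))
E
```

```text
time: 25.92
ee_pos: [0.4854, 0.1791, 0.2412]
tcp_rot: [-90.0, -0.0, 3.0]
force: [-0.0, 0.5, -0.6]
finger_gap: 0.0366
```

View pics/d3.png

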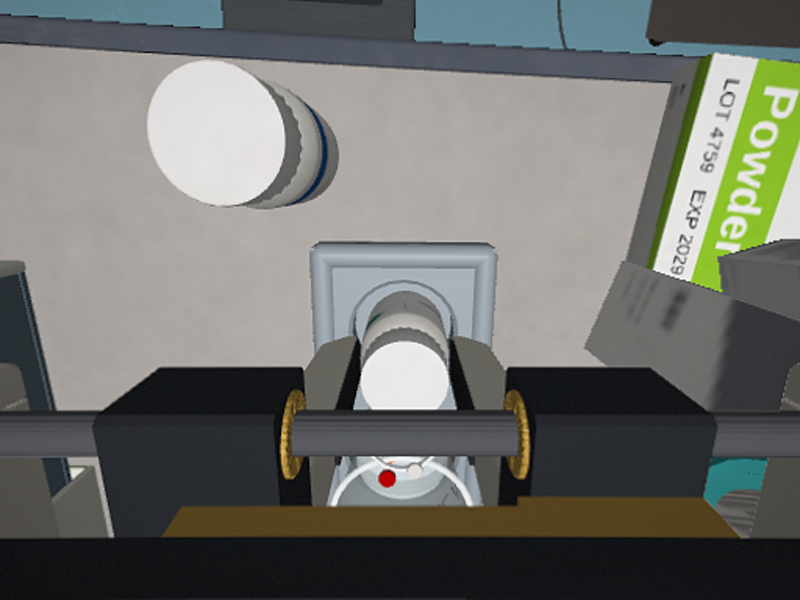

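The bottle base sits inside the well, whose mouth spans 354–454 and is centred on the bottle. I'll press down 1.5 mm and release.

```bash
python3 -m jog '[{"fingers":-1,"tx":0,"ty":0.15,"tz":0,"wx":0,"wy":0,"wz":0},{"fingers":-1,"tx":0,"ty":0,"tz":0,"wx":0,"wy":0,"wz":0},{"fingers":-1,"tx":0,"ty":0,"tz":0,"wx":0,"wy":0,"wz":0}]'
python3 -m jog '[{"fingers":0.3,"tx":0,"ty":0,"tz":0,"wx":0,"wy":0,"wz":0},{"fingers":0.3,"tx":0,"ty":0,"tz":0,"wx":0,"wy":0,"wz":0},{"fingers":0.3,"tx":0,"ty":0,"tz":0,"wx":0,"wy":0,"wz":0},{"fingers":0.3,"tx":0,"ty":0,"tz":0,"wx":0,"wy":0,"wz":0},{"fingers":0.3,"tx":0,"ty":-2,"tz":0,"wx":0,"wy":0,"wz":0},{"fingers":0.3,"tx":0,"ty":-4,"tz":0,"wx":0,"wy":0,"wz":0},{"fingers":1,"tx":0,"ty":-4,"tz":0,"wx":0,"wy":0,"wz":0},{"fingers":1,"tx":3,"ty":0,"tz":0,"wx":0,"wy":0,"wz":0}]'
python3 -m jog '[{"fingers":1,"tx":2.5,"ty":0,"tz":0,"wx":0,"wy":0,"wz":0},{"fingers":1,"tx":0,"ty":0,"tz":0,"wx":0,"wy":0,"wz":0},{"fingers":1,"tx":0,"ty":0,"tz":0,"wx":0,"wy":0,"wz":0}]'
python3 - <<'E'
from h import *
c=vision.get_calibration('wrist');im=vision.camera('wrist');np.save('d4.npy',c,allow_pickle=True)
cv2.imwrite('pics/d4.png',cv2.resize(im[:,:,::-1],(800,600),interpolation=cv2.INTER_CUBIC))
E
```

```text
time: 26.35
ee_pos: [0.4856, 0.1792, 0.2409]
tcp_rot: [-90.0, -0.1, 3.0]
force: [-3.5, -1.2, 12.1]
finger_gap: 0.0366
time: 27.35
ee_pos: [0.5151, 0.1808, 0.3453]
tcp_rot: [-89.9, -0.4, 3.0]
force: [-0.4, -0.4, 0.2]
finger_gap: 0.0762
time: 27.72
ee_pos: [0.5399, 0.182, 0.3402]
tcp_rot: [-90.0, -0.0, 3.0]
force: [-0.2, -0.5, 0.7]
finger_gap: 0.0929
```

View pics/d4.png

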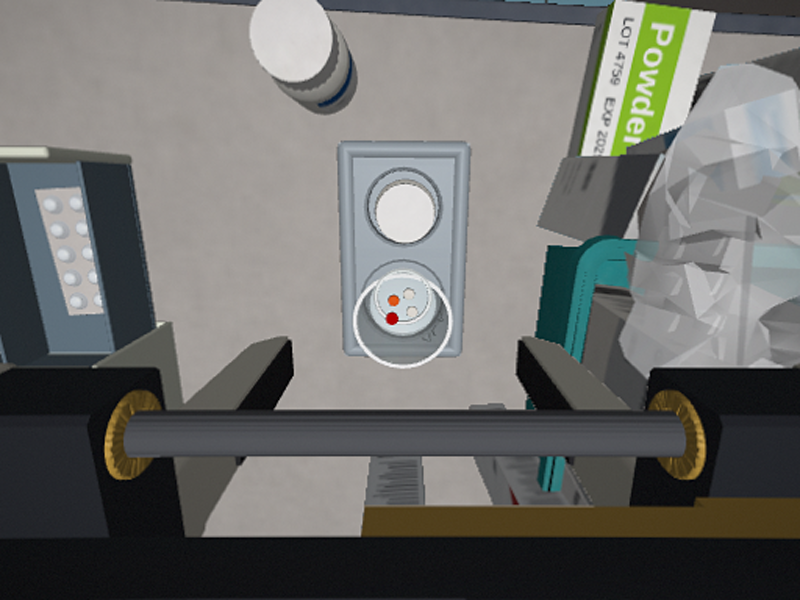

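```bash
python3 - <<'E'
from h import *
d=np.load('d4.npy',allow_pickle=True).item()
k=lambda u,v:(u*.64-.18,v*.64-.18)
print(onz(d,k(405,212.5),.076),'well mouth',onz(d,k(404,205),.022))
E
crop=1
python3 - <<'E'
from h import *
im=cv2.imread('pics/d4.png');cv2.imwrite('pics/d4c.png',cv2.resize(im[140:260,330:480],None,fx=5,fy=5))
E
```

```text
[0.48635917 0.17958265 0.076     ] well mouth [0.48507064 0.17891111 0.022     ]
```

View pics/d4c.png

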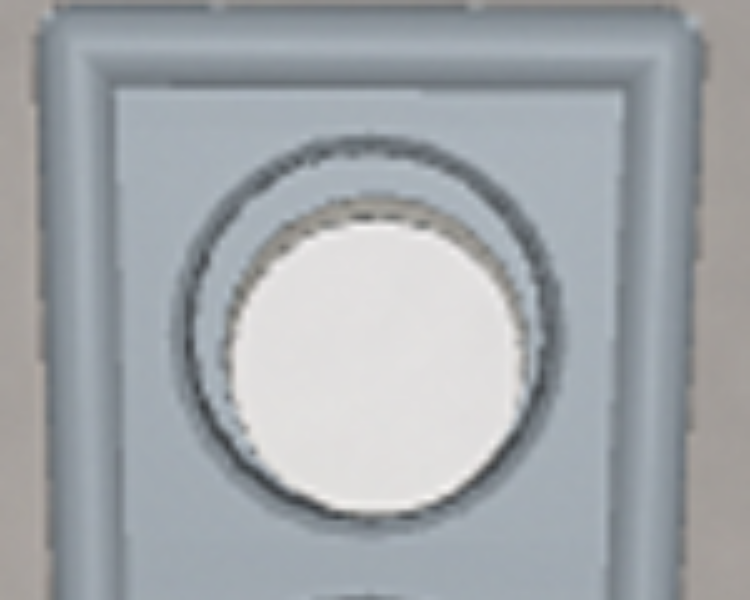

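The small bottle stands upright in the well, within about 1.5 mm of its centre, and the dose cup is untouched. Next is back to the knob.

```bash
python3 -m jog '[{"fingers":1,"tx":-1.5,"ty":0,"tz":-4,"wx":0,"wy":0,"wz":0},{"fingers":1,"tx":-1.6,"ty":0,"tz":-4,"wx":0,"wy":0,"wz":0},{"fingers":1,"tx":-1.6,"ty":0,"tz":-4,"wx":0,"wy":0,"wz":0},{"fingers":1,"tx":-1.6,"ty":0,"tz":-4,"wx":0,"wy":0,"wz":0},{"fingers":1,"tx":-1.6,"ty":0,"tz":-4,"wx":0,"wy":0,"wz":0},{"fingers":1,"tx":-1.6,"ty":0,"tz":-4,"wx":0,"wy":0,"wz":0},{"fingers":1,"tx":-1.5,"ty":0,"tz":-2.9,"wx":0,"wy":0,"wz":0},{"fingers":1,"tx":0,"ty":0,"tz":0,"wx":0,"wy":0,"wz":0}]'
python3 -m jog '[{"fingers":1,"tx":0,"ty":3,"tz":0,"wx":0,"wy":0,"wz":0},{"fingers":1,"tx":0,"ty":0,"tz":0,"wx":0,"wy":0,"wz":0}]'
python3 - <<'E'
from h import *
c=vision.get_calibration('wrist');im=vision.camera('wrist');np.save('d5.npy',c,allow_pickle=True)
cv2.imwrite('pics/d5.png',cv2.resize(im[:,:,::-1],(800,600),interpolation=cv2.INTER_CUBIC))
E
```

```text
time: 28.78
ee_pos: [0.4434, -0.0935, 0.3401]
tcp_rot: [-90.0, -0.1, 2.9]
force: [0.1, 0.5, -0.0]
finger_gap: 0.0929
time: 29.02
ee_pos: [0.4441, -0.0916, 0.3082]
tcp_rot: [-89.9, 0.1, 3.0]
force: [0.7, -0.2, 0.5]
finger_gap: 0.0931
```

View pics/d5.png

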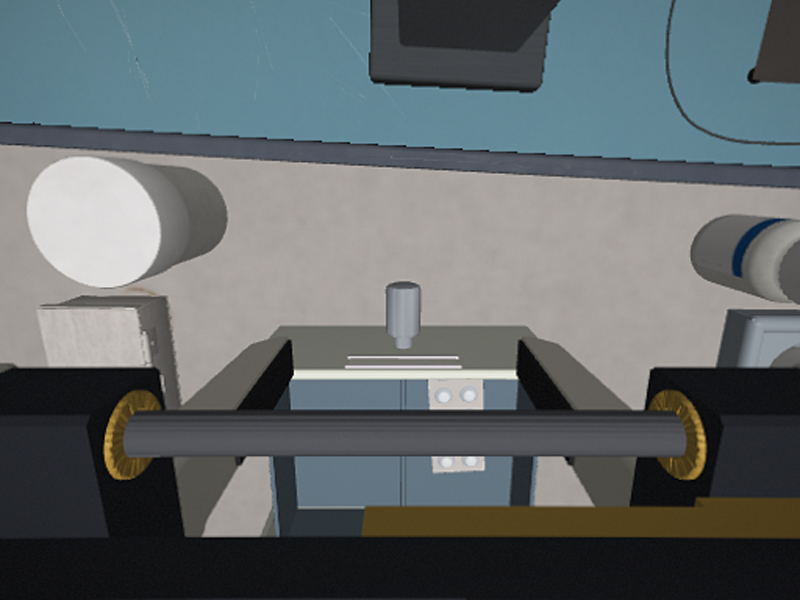

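The knob at (403,283–340) is centred between the fingers. I'll go down, pinch it and push.

```bash
python3 -m jog '[{"fingers":1,"tx":0,"ty":3,"tz":0,"wx":0,"wy":0,"wz":0},{"fingers":1,"tx":0,"ty":3,"tz":0,"wx":0,"wy":0,"wz":0},{"fingers":1,"tx":0,"ty":3.1,"tz":0,"wx":0,"wy":0,"wz":0},{"fingers":-1,"tx":0,"ty":0,"tz":0,"wx":0,"wy":0,"wz":0},{"fingers":-1,"tx":0,"ty":0,"tz":0,"wx":0,"wy":0,"wz":0},{"fingers":-1,"tx":0,"ty":0,"tz":0,"wx":0,"wy":0,"wz":0},{"fingers":-1,"tx":0,"ty":0,"tz":0,"wx":0,"wy":0,"wz":0},{"fingers":-1,"tx":0,"ty":0,"tz":0,"wx":0,"wy":0,"wz":0}]' 30
python3 -m jog '[{"fingers":-1,"tx":0,"ty":0,"tz":0,"wx":0,"wy":0,"wz":0},{"fingers":-1,"tx":0,"ty":0,"tz":0,"wx":0,"wy":0,"wz":0},{"fingers":-1,"tx":0.8,"ty":0,"tz":0,"wx":0,"wy":0,"wz":0},{"fingers":-1,"tx":1.5,"ty":0,"tz":0,"wx":0,"wy":0,"wz":0},{"fingers":-1,"tx":1.7,"ty":0,"tz":0,"wx":0,"wy":0,"wz":0},{"fingers":-1,"tx":1.7,"ty":0,"tz":0,"wx":0,"wy":0,"wz":0},{"fingers":-1,"tx":1.7,"ty":0,"tz":0,"wx":0,"wy":0,"wz":0},{"fingers":-1,"tx":1.5,"ty":0,"tz":0,"wx":0,"wy":0,"wz":0}]'
python3 -m jog '[{"fingers":-1,"tx":1.3,"ty":0,"tz":0,"wx":0,"wy":0,"wz":0},{"fingers":-1,"tx":1,"ty":0,"tz":0,"wx":0,"wy":0,"wz":0},{"fingers":-1,"tx":0.6,"ty":0,"tz":0,"wx":0,"wy":0,"wz":0},{"fingers":-1,"tx":0,"ty":0,"tz":0,"wx":0,"wy":0,"wz":0}]'
```

```text
time: 30.08
ee_pos: [0.4446, -0.0924, 0.219]
tcp_rot: [-90.0, -0.0, 3.0]
force: [0.2, 0.3, 0.5]
finger_gap: 0.0476
time: 31.08
ee_pos: [0.5348, -0.0875, 0.2185]
tcp_rot: [-90.0, 0.0, 3.0]
force: [-2.7, 2.4, 4.9]
finger_gap: 0.0189
time: 31.58
ee_pos: [0.5627, -0.0861, 0.2185]
tcp_rot: [-90.0, -0.0, 3.0]
force: [1.4, 5.3, 1.7]
finger_gap: 0.0191
```

Now small steps up to the stop.

```bash
python3 -m jog '[{"fingers":-1,"tx":0.3,"ty":0,"tz":0,"wx":0,"wy":0,"wz":0},{"fingers":-1,"tx":0,"ty":0,"tz":0,"wx":0,"wy":0,"wz":0}]';python3 -m jog '[{"fingers":-1,"tx":0.2,"ty":0,"tz":0,"wx":0,"wy":0,"wz":0},{"fingers":-1,"tx":0,"ty":0,"tz":0,"wx":0,"wy":0,"wz":0}]';python3 -m jog '[{"fingers":-1,"tx":0.2,"ty":0,"tz":0,"wx":0,"wy":0,"wz":0},{"fingers":-1,"tx":0,"ty":0,"tz":0,"wx":0,"wy":0,"wz":0}]'
```

```text
time: 31.82
ee_pos: [0.5654, -0.086, 0.2186]
tcp_rot: [-90.0, -0.0, 3.0]
force: [0.5, 5.7, 1.4]
finger_gap: 0.0193
time: 32.08
ee_pos: [0.5673, -0.0859, 0.2185]
tcp_rot: [-90.0, -0.0, 3.0]
force: [-0.5, 4.7, 1.9]
finger_gap: 0.0191
time: 32.33
ee_pos: [0.5693, -0.0858, 0.2185]
tcp_rot: [-90.0, -0.0, 3.0]
force: [0.7, 4.6, 1.8]
finger_gap: 0.0198
```

```bash
python3 -m jog '[{"fingers":-1,"tx":0.15,"ty":0,"tz":0,"wx":0,"wy":0,"wz":0},{"fingers":-1,"tx":0,"ty":0,"tz":0,"wx":0,"wy":0,"wz":0}]'
```

```text
time: 32.58
ee_pos: [0.5708, -0.0857, 0.2186]
tcp_rot: [-90.0, -0.0, 3.0]
force: [-0.1, 5.2, 1.4]
finger_gap: 0.0187
```

```bash
python3 -m jog '[{"fingers":-1,"tx":0.15,"ty":0,"tz":0,"wx":0,"wy":0,"wz":0},{"fingers":-1,"tx":0,"ty":0,"tz":0,"wx":0,"wy":0,"wz":0}]';python3 -m jog '[{"fingers":-1,"tx":0.15,"ty":0,"tz":0,"wx":0,"wy":0,"wz":0},{"fingers":-1,"tx":0,"ty":0,"tz":0,"wx":0,"wy":0,"wz":0}]'
python3 - <<'E'
from h import *
for n in('wrist','side'):
  im=vision.camera(n)
  cv2.imwrite(f'pics/d6{n}.png',cv2.resize(im[:,:,::-1],(800,600),interpolation=cv2.INTER_CUBIC))
E
```

```text
time: 32.83
ee_pos: [0.5717, -0.0857, 0.2185]
tcp_rot: [-90.0, 0.2, 3.0]
force: [-12.7, 5.6, 10.0]
finger_gap: 0.0192
time: 33.08
ee_pos: [0.5724, -0.0857, 0.2184]
tcp_rot: [-90.0, 0.4, 3.0]
force: [-28.1, 5.0, 17.0]
finger_gap: 0.0193
```

View pics/d6wrist.png

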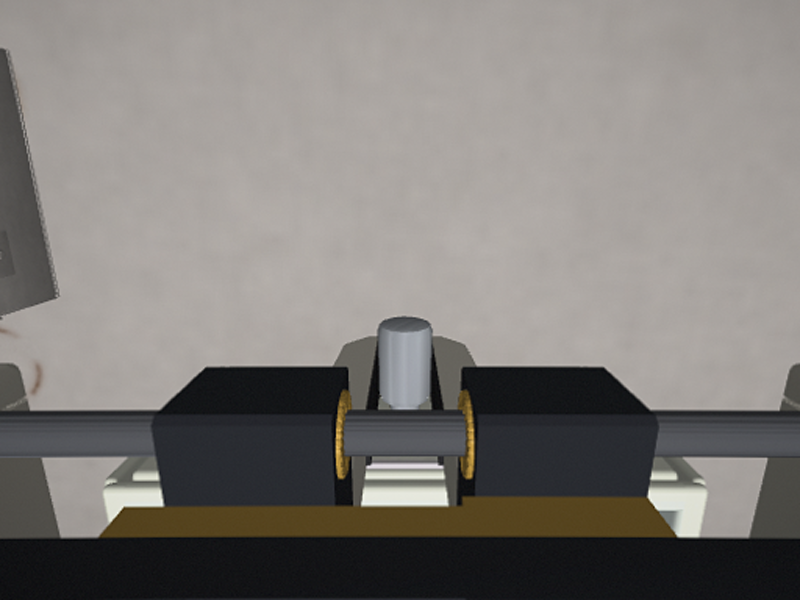

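View pics/d6side.png

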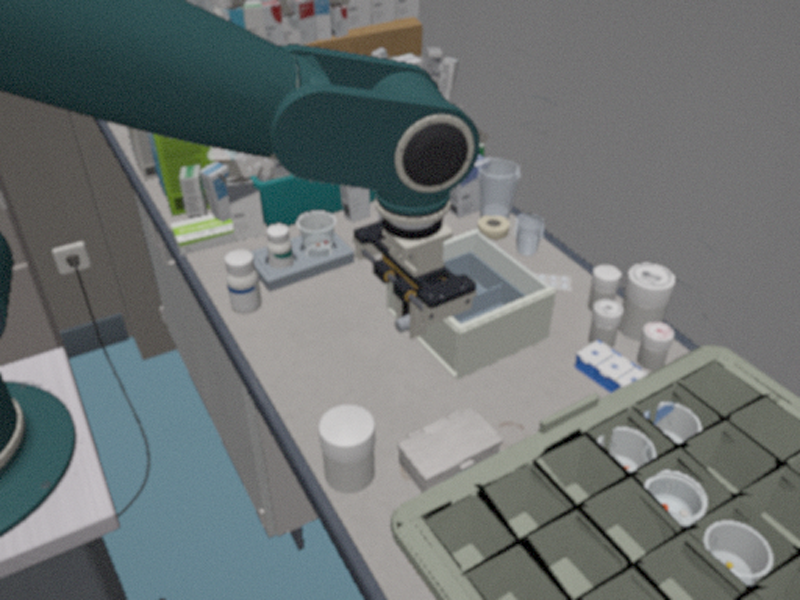

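Force rose to 28 N at the stop, so the drawer is shut, and the side view agrees. I release, rise and look from above.

```bash
python3 -m jog '[{"fingers":0.2,"tx":0,"ty":0,"tz":0,"wx":0,"wy":0,"wz":0},{"fingers":0.2,"tx":0,"ty":0,"tz":0,"wx":0,"wy":0,"wz":0},{"fingers":0.2,"tx":0,"ty":0,"tz":0,"wx":0,"wy":0,"wz":0},{"fingers":0.2,"tx":0,"ty":-2,"tz":0,"wx":0,"wy":0,"wz":0},{"fingers":0.2,"tx":0,"ty":-4,"tz":0,"wx":0,"wy":0,"wz":0},{"fingers":1,"tx":-2,"ty":-6,"tz":0,"wx":0,"wy":0,"wz":0},{"fingers":1,"tx":0,"ty":-2,"tz":0,"wx":0,"wy":0,"wz":0},{"fingers":1,"tx":0,"ty":0,"tz":0,"wx":0,"wy":0,"wz":0}]'
python3 - <<'E'
from h import *
c=vision.get_calibration('wrist');im=vision.camera('wrist');np.save('d7.npy',c,allow_pickle=True)
cv2.imwrite('pics/d7.png',cv2.resize(im[:,:,::-1],(800,600),interpolation=cv2.INTER_CUBIC))
E
```

```text
time: 34.17
ee_pos: [0.5542, -0.0867, 0.36]
tcp_rot: [-90.1, -0.2, 3.0]
force: [0.8, 1.0, -0.7]
finger_gap: 0.081
```

View pics/d7.png

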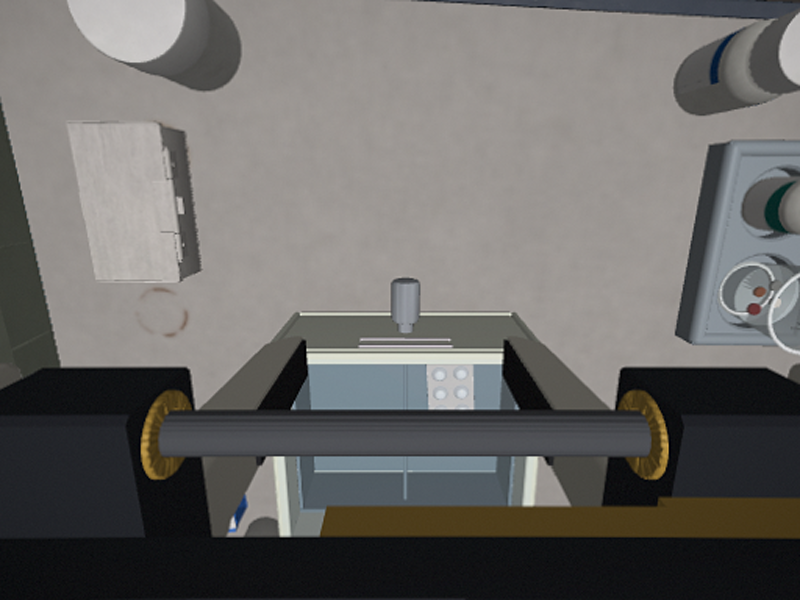

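The drawer front is flush, the blister is inside, and the knob tip is at (405,278). Next the tall bottle goes back.

```bash
python3 - <<'E'
from h import *
d=np.load('d7.npy',allow_pickle=True).item()
k=lambda u,v:(u*.64-.18,v*.64-.18)
print('knobtip',onz(d,k(405,279),.05))
E
python3 -m jog '[{"fingers":1,"tx":-2.8,"ty":0,"tz":3,"wx":0,"wy":0,"wz":0},{"fingers":1,"tx":-2.8,"ty":0,"tz":4.5,"wx":0,"wy":0,"wz":0},{"fingers":1,"tx":-2.8,"ty":0,"tz":4.5,"wx":0,"wy":0,"wz":0},{"fingers":1,"tx":-2.8,"ty":0,"tz":4.5,"wx":0,"wy":0,"wz":0},{"fingers":1,"tx":-2.8,"ty":0,"tz":3,"wx":0,"wy":0,"wz":0},{"fingers":1,"tx":0,"ty":0,"tz":1.9,"wx":0,"wy":0,"wz":0},{"fingers":1,"tx":0,"ty":0,"tz":0,"wx":0,"wy":0,"wz":0},{"fingers":1,"tx":0,"ty":0,"tz":0,"wx":0,"wy":0,"wz":0}]'
```

```text
knobtip [ 0.54982384 -0.08670646  0.05      ]
time: 35.22
ee_pos: [0.4033, 0.1194, 0.3568]
tcp_rot: [-90.0, 0.1, 3.0]
force: [-0.0, -0.1, -0.2]
finger_gap: 0.0928
```

Run:
```python
from h import *
a=cv2.imread('pics/c4.png')[255:385,250:540];b=cv2.imread('pics/d7.png')[265:395,250:540]
cv2.imwrite('pics/cmp.png',np.vstack([cv2.resize(a,None,fx=2.2,fy=2.2),cv2.resize(b,None,fx=2.2,fy=2.2)]))
```

```text
(no output)
```

View pics/cmp.png

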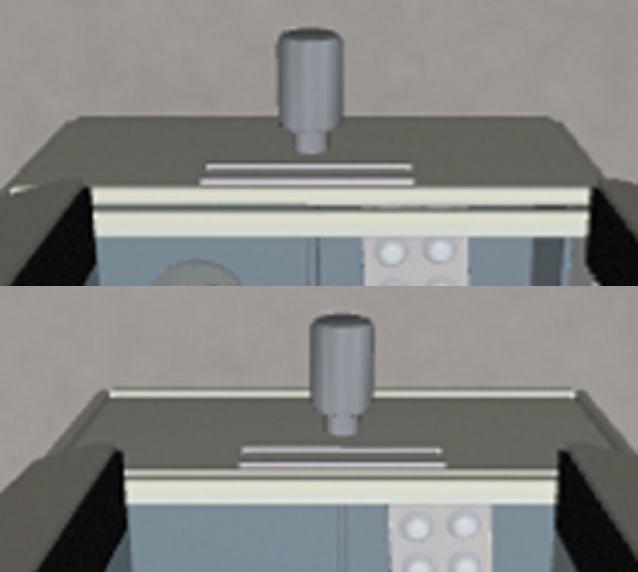

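The gap between drawer front and frame that showed at the start is gone and the front is inset, so it is shut. Now I go down onto the tall bottle.

```bash
python3 -m jog '[{"fingers":1,"tx":0,"ty":4,"tz":0,"wx":0,"wy":0,"wz":0},{"fingers":1,"tx":0,"ty":0,"tz":0,"wx":0,"wy":0,"wz":0},{"fingers":1,"tx":0,"ty":0,"tz":0,"wx":0,"wy":0,"wz":0}]'
python3 - <<'E'
from h import *
c=vision.get_calibration('wrist');im=vision.camera('wrist');np.save('d8.npy',c,allow_pickle=True)
cv2.imwrite('pics/d8.png',cv2.resize(im[:,:,::-1],(800,600),interpolation=cv2.INTER_CUBIC))
E
```

```text
time: 35.6
ee_pos: [0.4034, 0.1193, 0.3188]
tcp_rot: [-90.0, -0.0, 3.0]
force: [0.7, -0.4, 0.6]
finger_gap: 0.0928
```

View pics/d8.png

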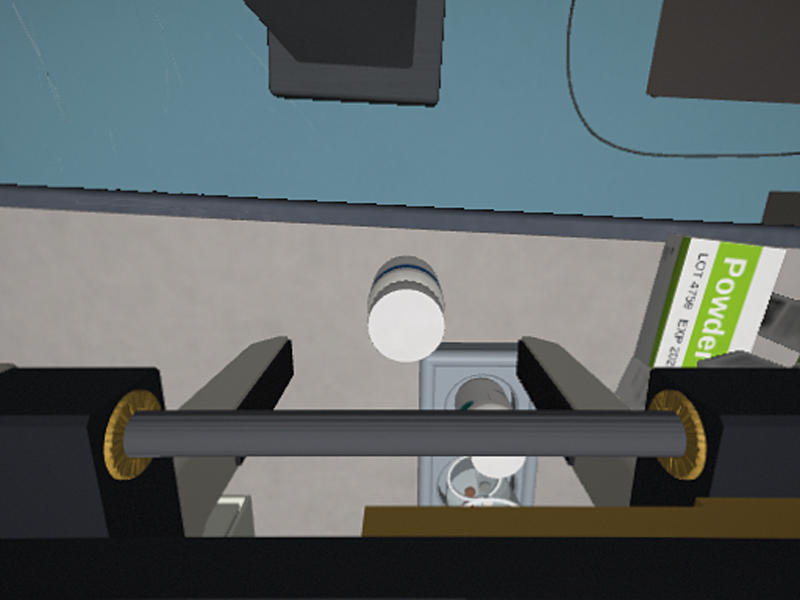

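The tall bottle at (406,325) is centred, so I descend, grip and lift.

```bash
python3 -m jog '[{"fingers":1,"tx":0,"ty":3,"tz":0.07,"wx":0,"wy":0,"wz":0},{"fingers":1,"tx":0,"ty":3,"tz":0,"wx":0,"wy":0,"wz":0},{"fingers":1,"tx":0,"ty":3,"tz":0,"wx":0,"wy":0,"wz":0},{"fingers":1,"tx":0,"ty":2,"tz":0,"wx":0,"wy":0,"wz":0},{"fingers":1,"tx":0,"ty":0,"tz":0,"wx":0,"wy":0,"wz":0},{"fingers":1,"tx":0,"ty":0,"tz":0,"wx":0,"wy":0,"wz":0}]'
python3 -m jog '[{"fingers":-0.7,"tx":0,"ty":0,"tz":0,"wx":0,"wy":0,"wz":0},{"fingers":-0.7,"tx":0,"ty":0,"tz":0,"wx":0,"wy":0,"wz":0},{"fingers":-0.7,"tx":0,"ty":0,"tz":0,"wx":0,"wy":0,"wz":0},{"fingers":-0.7,"tx":0,"ty":0,"tz":0,"wx":0,"wy":0,"wz":0},{"fingers":-0.7,"tx":0,"ty":0,"tz":0,"wx":0,"wy":0,"wz":0},{"fingers":-0.7,"tx":0,"ty":0,"tz":0,"wx":0,"wy":0,"wz":0}]' 20
```

```text
time: 36.4
ee_pos: [0.4035, 0.1204, 0.2094]
tcp_rot: [-90.0, -0.1, 3.0]
force: [-0.6, -0.6, 0.6]
finger_gap: 0.0933
time: 37.15
ee_pos: [0.403, 0.1204, 0.2078]
tcp_rot: [-90.0, 0.0, 3.0]
force: [0.1, -0.3, 0.2]
finger_gap: 0.0457
```

```bash
python3 -m jog '[{"fingers":-0.7,"tx":0,"ty":-2,"tz":0,"wx":0,"wy":0,"wz":0},{"fingers":-0.7,"tx":0,"ty":-3,"tz":0,"wx":0,"wy":0,"wz":0},{"fingers":-0.7,"tx":1.5,"ty":0,"tz":-2.5,"wx":0,"wy":0,"wz":0},{"fingers":-0.7,"tx":2,"ty":0,"tz":-3.6,"wx":0,"wy":0,"wz":0},{"fingers":-0.7,"tx":2,"ty":0,"tz":-3.6,"wx":0,"wy":0,"wz":0},{"fingers":-0.7,"tx":2,"ty":0,"tz":-3.55,"wx":0,"wy":0,"wz":0},{"fingers":-0.7,"tx":1.22,"ty":0,"tz":-2.5,"wx":0,"wy":0,"wz":0},{"fingers":-0.7,"tx":0,"ty":0,"tz":0,"wx":0,"wy":0,"wz":0}]';  python3 -m jog '[{"fingers":-0.7,"tx":0,"ty":2,"tz":0,"wx":0,"wy":0,"wz":0},{"fingers":-0.7,"tx":0,"ty":2,"tz":0,"wx":0,"wy":0,"wz":0},{"fingers":-0.7,"tx":0,"ty":0.5,"tz":0,"wx":0,"wy":0,"wz":0},{"fingers":-0.7,"tx":0,"ty":0.3,"tz":0,"wx":0,"wy":0,"wz":0},{"fingers":-0.7,"tx":0,"ty":0.1,"tz":0,"wx":0,"wy":0,"wz":0},{"fingers":-0.7,"tx":0,"ty":0,"tz":0,"wx":0,"wy":0,"wz":0},{"fingers":-0.7,"tx":0,"ty":0,"tz":0,"wx":0,"wy":0,"wz":0}]'
```

```text
time: 38.15
ee_pos: [0.4988, -0.0336, 0.2575]
tcp_rot: [-90.0, 0.0, 2.9]
force: [-0.7, 0.5, -1.5]
finger_gap: 0.0459
time: 39.02
ee_pos: [0.4984, -0.0323, 0.2092]
tcp_rot: [-90.0, -0.0, 3.0]
force: [0.3, 0.1, -0.6]
finger_gap: 0.0458
```

```bash
python3 -m jog '[{"fingers":-0.7,"tx":0,"ty":0.1,"tz":0,"wx":0,"wy":0,"wz":0},{"fingers":-0.7,"tx":0,"ty":0,"tz":0,"wx":0,"wy":0,"wz":0},{"fingers":1,"tx":0,"ty":0,"tz":0,"wx":0,"wy":0,"wz":0},{"fingers":1,"tx":0,"ty":0,"tz":0,"wx":0,"wy":0,"wz":0},{"fingers":1,"tx":0,"ty":0,"tz":0,"wx":0,"wy":0,"wz":0},{"fingers":1,"tx":0,"ty":0,"tz":0,"wx":0,"wy":0,"wz":0},{"fingers":1,"tx":0,"ty":0,"tz":0,"wx":0,"wy":0,"wz":0}]';  python3 -m jog '[{"fingers":1,"tx":0,"ty":-2.5,"tz":0,"wx":0,"wy":0,"wz":0},{"fingers":1,"tx":0,"ty":-5,"tz":0,"wx":0,"wy":0,"wz":0},{"fingers":1,"tx":0,"ty":-5,"tz":0,"wx":0,"wy":0,"wz":0},{"fingers":1,"tx":-2,"ty":0,"tz":-4,"wx":0,"wy":0,"wz":0},{"fingers":1,"tx":-2.2,"ty":0,"tz":-4.2,"wx":0,"wy":0,"wz":0},{"fingers":1,"tx":-2.2,"ty":0,"tz":-4,"wx":0,"wy":0,"wz":0},{"fingers":1,"tx":-2.2,"ty":0,"tz":-4,"wx":0,"wy":0,"wz":0},{"fingers":1,"tx":-2.2,"ty":0,"tz":-4,"wx":0,"wy":0,"wz":0}]'; python3 -m jog '[{"fingers":1,"tx":0,"ty":0,"tz":0,"wx":0,"wy":0,"wz":0},{"fingers":1,"tx":0,"ty":0,"tz":0,"wx":0,"wy":0,"wz":0}]'
python3 - <<'E'
from h import *
c=vision.get_calibration('wrist');im=vision.camera('wrist');np.save('d9.npy',c,allow_pickle=True)
cv2.imwrite('pics/d9.png',cv2.resize(im[:,:,::-1],(800,600),interpolation=cv2.INTER_CUBIC))
E
```

```text
time: 39.9
ee_pos: [0.4984, -0.0323, 0.2078]
tcp_rot: [-90.0, 0.0, 3.0]
force: [1.0, 0.1, 0.5]
finger_gap: 0.0902
time: 40.9
ee_pos: [0.4002, -0.2409, 0.333]
tcp_rot: [-90.0, -0.0, 3.0]
force: [0.8, 0.0, 0.6]
finger_gap: 0.0929
time: 41.15
ee_pos: [0.4012, -0.2395, 0.3328]
tcp_rot: [-90.0, -0.0, 3.0]
force: [0.5, -0.2, -0.5]
finger_gap: 0.0931
```

View pics/d9.png

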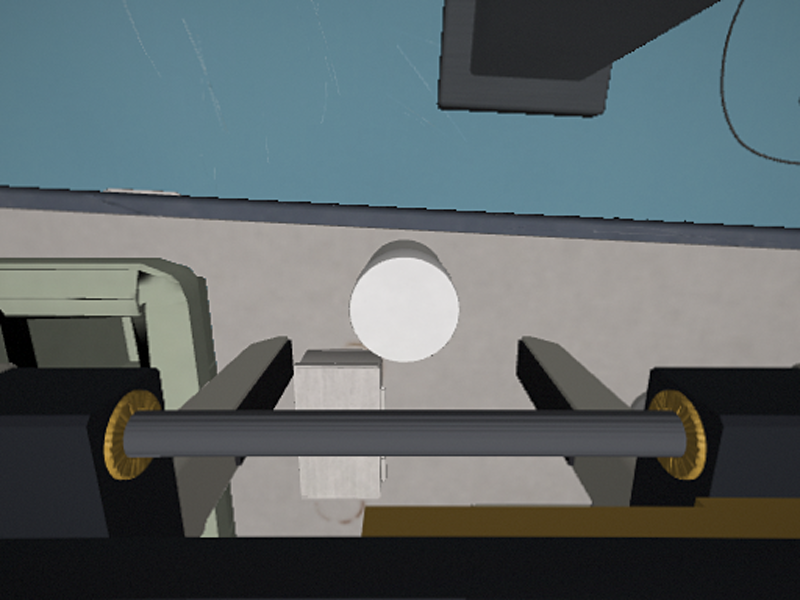

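The jar at (404,310) is centred between the fingers. I'll descend and grip.

```bash
python3 -m jog '[{"fingers":1,"tx":-0.05,"ty":3,"tz":0,"wx":0,"wy":0,"wz":0},{"fingers":1,"tx":0,"ty":3,"tz":0,"wx":0,"wy":0,"wz":0},{"fingers":1,"tx":0,"ty":3,"tz":0,"wx":0,"wy":0,"wz":0},{"fingers":1,"tx":0,"ty":1,"tz":0,"wx":0,"wy":0,"wz":0},{"fingers":1,"tx":0,"ty":0,"tz":0,"wx":0,"wy":0,"wz":0},{"fingers":1,"tx":0,"ty":0,"tz":0,"wx":0,"wy":0,"wz":0}]'
python3 -m jog '[{"fingers":-0.3,"tx":0,"ty":0,"tz":0,"wx":0,"wy":0,"wz":0},{"fingers":-0.3,"tx":0,"ty":0,"tz":0,"wx":0,"wy":0,"wz":0},{"fingers":-0.3,"tx":0,"ty":0,"tz":0,"wx":0,"wy":0,"wz":0},{"fingers":-0.3,"tx":0,"ty":0,"tz":0,"wx":0,"wy":0,"wz":0},{"fingers":-0.3,"tx":0,"ty":0,"tz":0,"wx":0,"wy":0,"wz":0},{"fingers":-0.3,"tx":0,"ty":0,"tz":0,"wx":0,"wy":0,"wz":0}]' 20
```

```text
time: 41.95
ee_pos: [0.401, -0.2397, 0.2341]
tcp_rot: [-90.1, -0.1, 3.0]
force: [0.4, -0.8, -0.3]
finger_gap: 0.0934
time: 42.7
ee_pos: [0.4006, -0.2397, 0.2329]
tcp_rot: [-90.0, -0.0, 3.0]
force: [0.4, -0.2, 1.5]
finger_gap: 0.0623
```

```bash
python3 -m jog '[{"fingers":-0.3,"tx":0,"ty":-2,"tz":0,"wx":0,"wy":0,"wz":0},{"fingers":-0.3,"tx":0,"ty":-2.5,"tz":0,"wx":0,"wy":0,"wz":0},{"fingers":-0.3,"tx":0,"ty":-2.5,"tz":0,"wx":0,"wy":0,"wz":0},{"fingers":-0.3,"tx":2.5,"ty":0,"tz":2,"wx":0,"wy":0,"wz":0},{"fingers":-0.3,"tx":3,"ty":0,"tz":2.5,"wx":0,"wy":0,"wz":0},{"fingers":-0.3,"tx":3,"ty":0,"tz":2.5,"wx":0,"wy":0,"wz":0},{"fingers":-0.3,"tx":2.28,"ty":0,"tz":2,"wx":0,"wy":0,"wz":0},{"fingers":-0.3,"tx":0,"ty":0,"tz":0,"wx":0,"wy":0,"wz":0}]';  python3 -m jog '[{"fingers":-0.3,"tx":0,"ty":2.5,"tz":0,"wx":0,"wy":0,"wz":0},{"fingers":-0.3,"tx":0,"ty":2.5,"tz":0,"wx":0,"wy":0,"wz":0},{"fingers":-0.3,"tx":0,"ty":1.2,"tz":0,"wx":0,"wy":0,"wz":0},{"fingers":-0.3,"tx":0,"ty":0.5,"tz":0,"wx":0,"wy":0,"wz":0},{"fingers":-0.3,"tx":0,"ty":0.2,"tz":0,"wx":0,"wy":0,"wz":0},{"fingers":-0.3,"tx":0,"ty":0.1,"tz":0,"wx":0,"wy":0,"wz":0},{"fingers":-0.3,"tx":0,"ty":0,"tz":0,"wx":0,"wy":0,"wz":0}]'
```

```text
time: 43.7
ee_pos: [0.5044, -0.143, 0.3023]
tcp_rot: [-90.0, 0.0, 3.1]
force: [-0.7, 0.6, -1.8]
finger_gap: 0.0617
time: 44.58
ee_pos: [0.5036, -0.1442, 0.2333]
tcp_rot: [-90.0, -0.0, 3.0]
force: [0.2, 0.2, -1.0]
finger_gap: 0.0617
```

```bash
python3 -m jog '[{"fingers":-0.3,"tx":0,"ty":0.1,"tz":0,"wx":0,"wy":0,"wz":0},{"fingers":-0.3,"tx":0,"ty":0,"tz":0,"wx":0,"wy":0,"wz":0},{"fingers":1,"tx":0,"ty":0,"tz":0,"wx":0,"wy":0,"wz":0},{"fingers":1,"tx":0,"ty":0,"tz":0,"wx":0,"wy":0,"wz":0},{"fingers":1,"tx":0,"ty":0,"tz":0,"wx":0,"wy":0,"wz":0},{"fingers":1,"tx":0,"ty":0,"tz":0,"wx":0,"wy":0,"wz":0}]';  python3 -m jog '[{"fingers":1,"tx":0,"ty":-2.5,"tz":0,"wx":0,"wy":0,"wz":0},{"fingers":1,"tx":0,"ty":-4.5,"tz":0,"wx":0,"wy":0,"wz":0},{"fingers":1,"tx":0,"ty":-5,"tz":0,"wx":0,"wy":0,"wz":0},{"fingers":1,"tx":3.5,"ty":-5.2,"tz":4,"wx":0,"wy":0,"wz":0},{"fingers":1,"tx":3.5,"ty":0,"tz":4.1,"wx":0,"wy":0,"wz":0},{"fingers":1,"tx":0,"ty":0,"tz":0,"wx":0,"wy":0,"wz":0},{"fingers":1,"tx":0,"ty":0,"tz":0,"wx":0,"wy":0,"wz":0},{"fingers":1,"tx":0,"ty":0,"tz":0,"wx":0,"wy":0,"wz":0}]'
python3 - <<'E'
from h import *
c=vision.get_calibration('wrist');im=vision.camera('wrist');np.save('e1.npy',c,allow_pickle=True);print(c['origin'],c['orientation'])
cv2.imwrite('pics/e1.png',cv2.resize(im[:,:,::-1],(800,600),interpolation=cv2.INTER_CUBIC))
im=vision.camera('side')
cv2.imwrite('pics/e1s.png',cv2.resize(im[:,:,::-1],(800,600),interpolation=cv2.INTER_CUBIC))
E
```

```text
time: 45.32
ee_pos: [0.5035, -0.1442, 0.2318]
tcp_rot: [-90.0, 0.0, 3.0]
force: [0.3, 0.1, 0.1]
finger_gap: 0.0927
time: 46.32
ee_pos: [0.5635, -0.067, 0.3954]
tcp_rot: [-90.0, 0.0, 3.0]
force: [-0.4, -0.6, -0.7]
finger_gap: 0.093
[ 0.49342025 -0.07054461  0.37499501] [-1.47066276e+01  4.70263704e-03  9.29272745e+01]
```

View pics/e1.png

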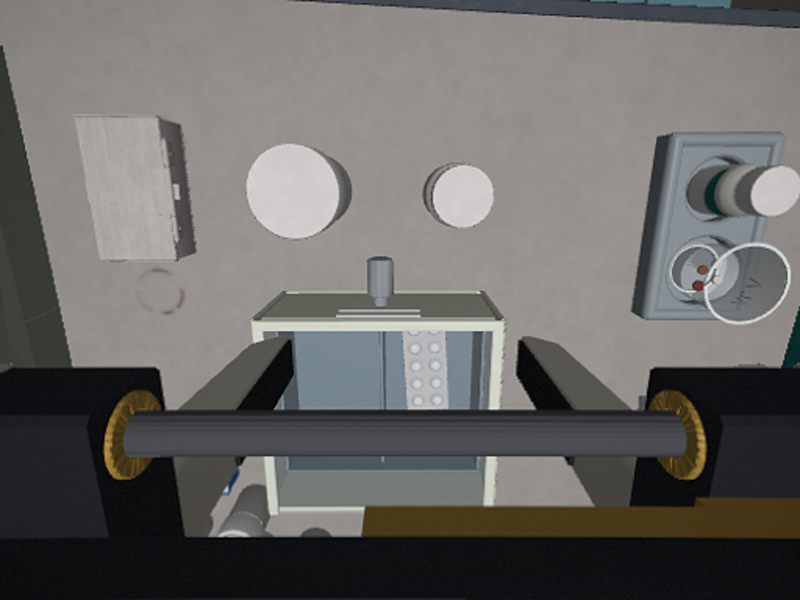

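View pics/e1s.png

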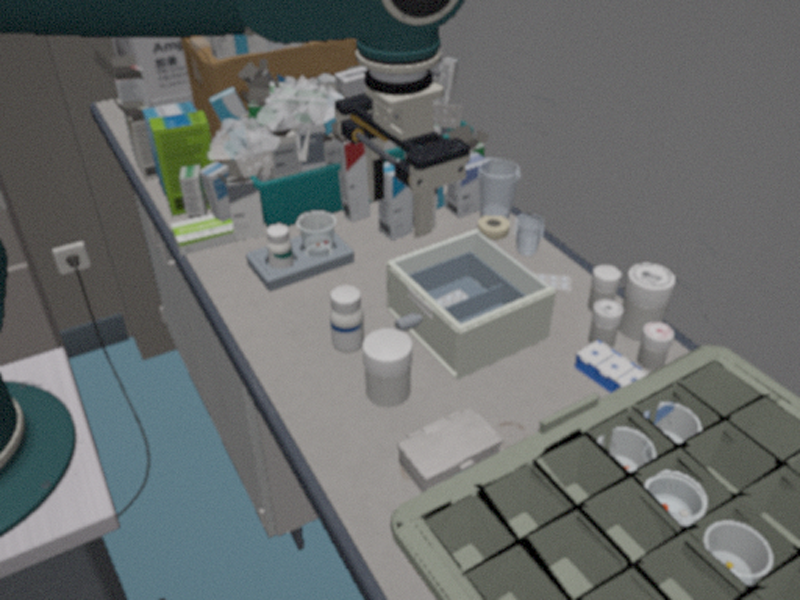

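Run:
```python
from h import *
e=np.load('e1.npy',allow_pickle=True).item();c=np.load('c1.npy',allow_pickle=True).item()
k=lambda u,v:(u*.64-.18,v*.64-.18)
for n,a,b,z in[('jar',(285,182),(293.5,191),.084),('tall',(449,185),(461,195.5),.088),('knobtip',(371,243),(380,258),.05),('cup',(729,272),(748,283),.069),('swab',(74,108),(76,115),.037),('swab4',(176,250),(178,261),.037)]:
    print(n,onz(c,k(*a),z).round(4),onz(e,k(*b),z).round(4))
import cv2
im=cv2.imread('pics/e1s.png');cv2.imwrite('pics/e1sr.png',cv2.resize(im,(512,384),interpolation=cv2.INTER_AREA))
crop('pics/e1sr.png','pics/e1sc.png',200,170,145,120,5)
```

```text
jar [ 0.5034 -0.1432  0.084 ] [ 0.503 -0.143  0.084]
tall [ 0.4996 -0.033   0.088 ] [ 0.5001 -0.0334  0.088 ]
knobtip [ 0.5464 -0.0864  0.05  ] [ 0.5505 -0.0863  0.05  ]
cup [0.5519 0.1815 0.069 ] [0.552 0.182 0.069]
swab [ 0.4592 -0.311   0.037 ] [ 0.4592 -0.3115  0.037 ]
swab4 [ 0.5621 -0.2448  0.037 ] [ 0.5635 -0.2469  0.037 ]
```

View pics/e1sc.png

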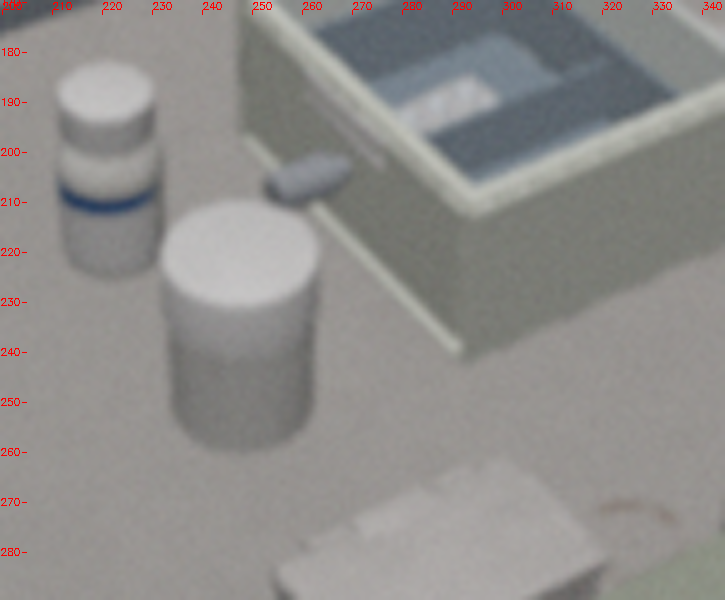

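All positions match the start pictures, the drawer front is flush, and the gripper is clear.

```bash
python3 -c "
from rig import sign_off; print(sign_off())"
```

```text
the job is handed in; nothing more can be done
None
```

I finished the job and handed it in at about 46 s of the 144 s; sign-off reports no verdict.

I stood the jar and the tall bottle aside, opened the drawer and stood the small bottle in the tray's empty well. Then I pushed the drawer shut and put the jar and the tall bottle back on their spots.

**Last checks, from the pictures:**
- **Jar and tall bottle:** both upright and within about 1 mm of their start positions.
- **Small bottle:** upright in the well, within about 1.5 mm of its centre.
- **Drawer:** the front is flush with the frame and the blister strip is inside. I pushed until the force reached about 28 N at the stop.
- **Dose cup and swab box:** the cup is unmoved within measuring error, and the swab box to about 2 mm.
- **Gripper:** open and clear of everything.

**What didn't fully agree:**
- **Knob position:** the knob moved only about 4 mm in the pictures, while the gripper ended about 10 mm past where it first pinched the knob. I think the fingers slipped along the knob. I relied on the pictures, where the starting gap was gone, to call the drawer shut.
- **Drawer side wall:** a fingertip touched it lightly, at about 7 N, before I gripped the small bottle. I rose 3 mm, and nothing was disturbed.

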